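# Build up a model-lorry wheel hub on its spindle

## Task

Thread the three aluminium rings onto the upright spindle in order of size, the widest at the bottom, the middle one on it and the smallest on top, with the stack pressed gently down until the sliding brass seat under it is fully home. Find out where along its slot the spindle has been clamped, do not force anything, and leave the hammer, the glue bottle and the red panel where they are.

Things in the scene. Friction and masses are not known exactly. Their poses are not given: they have to be found in the camera images.
- fixture: fixed dark steel block, 100 mm (x) by 130 mm (y) by 28 mm high; origin at the centre of its underside on the bench, z up. A slot runs along its y axis through the centre. An upright steel spindle is clamped in the slot, and a brass seat slides on the spindle. Pressing the seat, the stack or the block with more than 80 N damages it.
- slot_mid (a point): middle of the slot, on the block's top, 28 mm above the bench; y along the slot. The spindle, 16 mm in diameter, its top 104 mm above the bench with only a 2.5 mm chamfer, stands at x = 0 here but anywhere up to 16 mm either way along y; just where is not reported: feel for it from both sides, or look. It holds against side loads of some 60 N.
- seat_home (a point): 36 mm above the bench over the slot's middle: height of the seat's top when home. The seat is a 30 mm brass flange round the spindle, wherever that stands. It starts 8 to 14 mm higher, slides down stiffly (8 N), stays where left, stops hard when home. Then the ring centres are 44, 59, 72 mm above the bench, the stack's top 78 mm; the spindle stands out 26 mm.
- wide: turned aluminium ring lying flat, 58 mm outer diameter, 16 mm thick, with a plain 19 mm bore through its middle; the widest, its rim marked with slanting tread lines. Origin at the centre of the ring, half way up its thickness (8 mm above the face it lies on); z is the axis of the bore. About 100 g.
- middle: turned aluminium ring lying flat, 46 mm outer diameter, 14 mm thick, with a plain 19 mm bore through its middle; plain, the middle size. Origin at the centre of the ring, half way up its thickness (7 mm above the face it lies on); z is the axis of the bore. About 55 g.
- small: turned aluminium ring lying flat, 34 mm outer diameter, 12 mm thick, with a plain 19 mm bore through its middle; plain, the smallest. Origin at the centre of the ring, half way up its thickness (6 mm above the face it lies on); z is the axis of the bore. About 25 g.
- hammer: bystander: hammer with a wooden handle, 260 mm long, lying on the bench beyond the work; origin under the middle of its length
- glue: bystander: white plastic glue bottle, 48 mm in diameter, 130 mm tall, standing to the right of the fixture; origin at the centre of its underside
- panel: bystander: small red model door panel, 70 by 45 by 10 mm, lying flat beyond the fixture; origin at the centre of its underside
Not all that is in view belongs to the job. Several things have the shape of the fixture; the one meant has the colours described above.

How it is judged (in metres and radians):
On the way, in this order (a step that is already met when the one before it is completed fails the run):
1. the widest ring is threaded on the spindle, down on the seat (z of wide in the frame of fixture between 0.041 and 0.0605 m and angle between the z axis of wide and the z axis of fixture, either way round below 0.08 rad and x of wide in the frame of fixture between -0.004 and 0.004 m and y of wide in the frame of fixture between -0.0195 and 0.0195 m), for 0.2 s.
2. the middle ring is threaded on top of it (all of step 1 and z of middle in the frame of fixture between 0.056 and 0.0755 m and angle between the z axis of middle and the z axis of fixture, either way round below 0.08 rad and horizontal distance between middle and wide below 0.004 m and distance between middle and wide below 0.019 m), for 0.2 s.
3. the smallest ring is threaded on top, all three in order (all of step 1 and z of middle in the frame of fixture between 0.056 and 0.0755 m and angle between the z axis of each of middle, small and the z axis of fixture, either way round below 0.08 rad and horizontal distance between each of middle, small and wide below 0.004 m and z of small in the frame of fixture between 0.069 and 0.0885 m), for 0.2 s.
At the end, for the whole second after the job is handed in: all three rings on the spindle, lying flat (within 0.08 rad), widest lowest and smallest on top, axes within 4 mm of one another, and the stack pressed home: ring centres 44, 59 and 72 mm above the bench (3 mm under to 2.5 mm over), at rest (z of wide in the frame of fixture between 0.041 and 0.0465 m and angle between the z axis of each of wide, middle, small and the z axis of fixture, either way round below 0.08 rad and x of wide in the frame of fixture between -0.004 and 0.004 m and y of wide in the frame of fixture between -0.0195 and 0.0195 m and z of middle in the frame of fixture between 0.056 and 0.0615 m and horizontal distance between each of middle, small and wide below 0.004 m and z of small in the frame of fixture between 0.069 and 0.0745 m and linear speed of each of wide, middle, small below 0.02 m/s and angular speed of each of wide, middle, small below 0.3 rad/s); the robot touches nothing.
It fails at once if the hammer is disturbed (more than 25 mm) (distance of hammer from where it was at the start of the episode above 0.025 m).
It fails at once if the glue is disturbed (more than 25 mm) (distance of glue from where it was at the start of the episode above 0.025 m).
It fails at once if the panel is disturbed (more than 25 mm) (distance of panel from where it was at the start of the episode above 0.025 m).
It fails at once if the stack or the fixture is forced (more than 80 N from a ring, or from the fingers) (contact force between fixture and wide above 80 N or contact force between fixture and middle above 80 N or contact force between fixture and small above 80 N or contact force between fixture and the fingers above 80 N).
It also fails if it takes over 72 s, if anything falls off the work surface, if the arm or the gripper's body presses on something with over 40 N, if the wrist force passes 120 N, or if a joint passes its speed limit or range.

## Robot

A 6-joint arm with a two-finger parallel gripper is mounted at the origin on the work surface. World frame = base frame: x ahead of the robot, y to its left, z up, the work surface at z = 0. Lengths are in mm, angles in rad, forces in N, time in s.
With the tool pointing down it reaches from about 350 to 875 mm from the base axis. Payload 4.2 kg.
Tool frame: the origin (TCP) lies at the centre of the arm's flange, where the gripper is bolted on; the fingertips stand 173 mm ahead of it and the grasp point (between the pads) lies 155 mm ahead of it; x points along the fingers, y is the direction in which the jaws open and shut, and the axes are right-handed (so a half turn about x gives the same grasp; the last joint's range is limited). The gripper opens to 85 mm and grips with 20 to 120 N. Pads are 22 mm wide; open, the fingers measure 114 mm over their backs; the gripper's body (76 mm by 85 mm) begins 54 mm behind the grasp point. The pads swing forward as they close: fully open they stand 13 mm farther back than shut.
Start: joints at [-0.898, 0.385, 0.008, 0, -1.194, -0.259], TCP at [251.32, -572.222, 404.712] pointing down, gripper open.
Joint ranges: [-3.14, 3.14], [-1.21, 2.06], [-1.07, 1.41], [-3.16, 2.05], [-2.99, -0.16], [-3.1, 3.1]. Speed limits (rad/s): [2.79, 2.79, 3.14, 3.14, 3.14, 3.14].

## Interface

Orientations are given as a unit quaternion [w, x, y, z].
In Python, from workcell import monitor, imaging, ticket gives the robot as it stands.
- The arm moves only by the tool step_arm, never from a script. Its argument "motion" is a list of rows, each an object of numbers: "jaw": the opening, from 0 (shut) to 1 (fully open); "dx", "dy", "dz": the shift along the tool's x, y, z in cm; "spin": the turn about the tool's x in rad. A call has exactly 10 rows; each row is the pose to reach, as a shift and turn from the pose measured when the call began, along the tool's axes at that moment; what a row does not reach only later rows make up. A row lasts 1/10 s, in which the tool goes at most 50 mm and 8.59 degrees, less where a joint would pass 70% of its speed; a pose out of reach is approached as far as the arm can. A call with a gripper value outside its range is refused whole. The fingers move at their own pace and stop on an object; "squeeze" is the grip in N (left out, the last holds). Time passes only in rows, so rows that repeat a pose let the fingers close, or fill a call up. It gives the time, the measured TCP pose, the force and the opening at its end, in the units of the state.
- monitor.read_state(): the state, without advancing time (a new reading comes with each control period).
- imaging.camera(name): name is "scene" or "top" or "wrist"; returns a dict with "color" (420x560x3 uint8, blue, green, red), "range_z" (420x560 float32, mm along the optical axis (not along the pixel's ray), 0 where there is no reading), "intrinsics" (3x3 intrinsics, pixels), "k1" (the pictures are not rectified: a ray, as slopes to the right and down, at radius r is drawn at 1 + k1 r^2 times it, then the intrinsics apply), "view" (4x4, takes a point from world to camera coordinates); the wrist camera has in their place "tool_from_camera" (4x4, takes a point from camera to tool coordinates, whose origin is the TCP and whose axes are the tool frame's). Camera axes: x right, y up, looking along -z (the intrinsics and any distortion apply to the point x, -y, -z); pixel columns grow to the right and rows downward; lengths in mm; the calibration is good to about 2 mm. A picture is of the moment at which its call begins: read the wrist's pose just before it.
- ticket.job_done(): hands the job in, once; it reports no verdict.
The state is a dict: "time": time; "joint_positions": joint angles; "joint_vel": joint speeds; "joint_torque": joint torques, N m; "eef_pos": TCP position; "tcp_rot": TCP orientation; "force": force on the tool from outside, world axes, zero at the start; "wrist_torque": the same for the moment, N m; "grip_width": finger opening in mm.
Only numpy, scipy, OpenCV 4.12 (cv2) and the standard library are available. Lean on these libraries where they do the work, as an engineer would, in place of code of your own. Each camera call takes 0.05 s, during which the arm holds its last target.

## Working session

There is one attempt and no reset: what is moved stays moved. The work goes in short steps, Python scripts to look and compute and a tool call to move; the robot and the scene stay as the last step left them, time stands still between calls to the robot, and variables do not carry over. Pictures are saved under pics/ and viewed, and the job is handed in when it is done.

Besides the shell and the picture viewer there is one more tool, called after "Call:" as name(argument=value, ...), one argument or row to a line, values as JSON. step_arm: Moves the arm, as the interface text tells. Its arguments: {"type":"object","properties":{"motion":{"type":"array","items":{"type":"object","properties":{"jaw":{"type":"number"},"dx":{"type":"number"},"dy":{"type":"number"},"dz":{"type":"number"},"spin":{"type":"number"}}}},"squeeze":{"type":"number"}},"required":["motion"]}

```bash
ls; mkdir -p pics
python3 - <<'E'
from workcell import monitor, imaging
import cv2,numpy as np
s=monitor.read_state();print(s)
for n in ["scene","top"]:
    c=imaging.camera(n);cv2.imwrite(f"pics/{n}0.png",c["color"]);np.savez(f"{n}0.npz",**{k:v for k,v in c.items()})
    print(n,c["intrinsics"],c["k1"],c["view"])
E
```

```text
pics
{'time': 0.0, 'joint_positions': array([-8.98431684e-01,  3.85566231e-01,  6.58620647e-03, -5.59205539e-04,
       -1.19398935e+00, -2.58647909e-01]), 'joint_vel': array([-0.00130529, -0.00039169,  0.00028297, -0.00033969,  0.00068101,
        0.00224125]), 'joint_torque': array([-8.92203661e-04, -3.92291200e+01,  1.88397825e+01,  4.18615893e+00,
       -4.56692316e-03, -4.51686390e-06]), 'eef_pos': array([ 251.23527826, -572.04232463,  403.59087562]), 'tcp_rot': array([ 0.69186585, -0.14438951,  0.69222717,  0.14592756]), 'force': array([-0.15355439, -0.22795604, -0.49391334]), 'wrist_torque': array([ 0.01556978, -0.0187866 , -0.00795061]), 'grip_width': 85.4533028267618}
scene [[436.68196725   0.         278.76887386]
 [  0.         436.68196725 207.02037118]
 [  0.           0.           1.        ]] -0.13074038032804133 [[-6.86289879e-01  7.27207642e-01  1.32381405e-02  4.44571793e+02]
 [-5.96032530e-01 -5.72740357e-01  5.62773228e-01  2.51399700e+02]
 [ 4.16835010e-01  3.78335208e-01  8.26505321e-01 -1.17748259e+03]
 [ 0.00000000e+00  0.00000000e+00  0.00000000e+00  1.00000000e+00]]
top [[471.37575035   0.         273.74239924]
 [  0.         471.37575035 220.53583311]
 [  0.           0.           1.        ]] 0.025706987105907565 [[ 1.59632867e-02 -9.99865074e-01 -3.87399142e-03 -8.70409356e+01]
 [ 9.92671691e-01  1.53840448e-02  1.19859271e-01 -5.75731574e+02]
 [-1.19783501e-01 -5.75894952e-03  9.92783334e-01 -9.48856366e+02]
 [ 0.00000000e+00  0.00000000e+00  0.00000000e+00  1.00000000e+00]]
```

View pics/scene0.png

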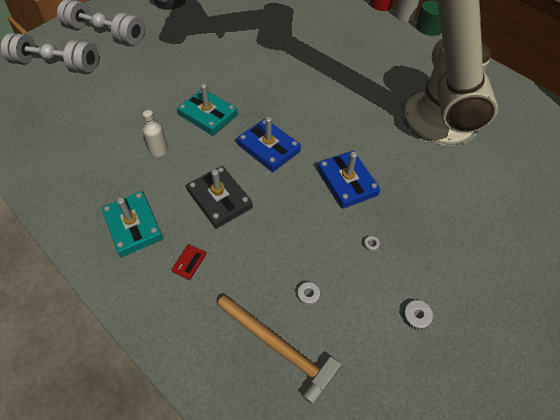

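View pics/top0.png

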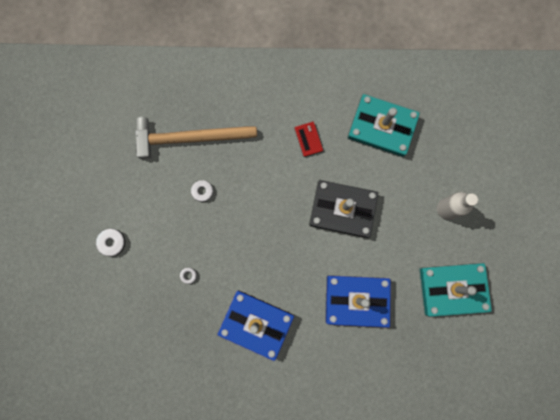

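Five fixture shapes are in the top view: dark steel (345,208), teal (384,125) and (457,290), blue (359,302) and (256,325). The dark one fits "dark steel block". The rings are wide (110,242), middle (202,191) and small (188,275). I'll confirm in an enlarged crop.

```bash
cat > h.py <<'E'
import numpy as np,cv2
from workcell import monitor, imaging
def und(c,uv):
    K=c["intrinsics"];k=float(c["k1"])
    uv=np.atleast_2d(np.asarray(uv,float)).reshape(-1,1,2)
    return cv2.undistortPoints(uv,K,np.array([k,0,0,0,0.])).reshape(-1,2)
def cam2w(c):
    return np.linalg.inv(c["view"]) if "view" in c else c["T"]
def pts(c,uv):
    "world points from depth"
    uv=np.atleast_2d(np.asarray(uv,float)); s=und(c,uv)
    z=c["range_z"][uv[:,1].round().astype(int),uv[:,0].round().astype(int)]
    P=np.stack([s[:,0]*z,-s[:,1]*z,-z,np.ones(len(z))],1)
    return (cam2w(c)@P.T).T[:,:3]
def onplane(c,uv,h):
    s=und(c,uv);T=cam2w(c)
    d=np.stack([s[:,0],-s[:,1],-np.ones(len(s))],1)@T[:3,:3].T;o=T[:3,3]
    return o+d*((h-o[2])/d[:,2])[:,None]
def proj(c,P):
    P=np.atleast_2d(P);q=(np.linalg.inv(cam2w(c))@np.c_[P,np.ones(len(P))].T).T
    s=np.c_[q[:,0]/-q[:,2],-q[:,1]/-q[:,2]];r2=(s**2).sum(1)
    s=s*(1+float(c["k1"])*r2)[:,None];K=c["intrinsics"]
    return np.c_[K[0,0]*s[:,0]+K[0,2],K[1,1]*s[:,1]+K[1,2]]
def R(q):
    from scipy.spatial.transform import Rotation as Ro
    return Ro.from_quat([q[1],q[2],q[3],q[0]]).as_matrix()
def tool(s):
    T=np.eye(4);T[:3,:3]=R(s["tcp_rot"]);T[:3,3]=s["eef_pos"];return T
def wrist():
    s=monitor.read_state();c=dict(imaging.camera("wrist"));c["T"]=tool(s)@c["tool_from_camera"];return c,s
def load(n):
    d=np.load(n);return {k:d[k] for k in d.files}
E
python3 - <<'E'
from h import *
c=load("top0.npz")
im=c["color"]
crop=cv2.resize(im[165:255,295:395],None,fx=6,fy=6,interpolation=cv2.INTER_CUBIC)
cv2.imwrite("pics/crop0.png",crop)
print(tool(monitor.read_state()))
vv,uu=np.mgrid[0:420,0:560]
uv=np.c_[uu.ravel(),vv.ravel()]
P=pts(c,uv).reshape(420,560,3)
g=cv2.cvtColor(im,cv2.COLOR_BGR2GRAY)
for n,(u,v),t in [("wide",(110,242),16),("middle",(202,191),14),("small",(188,275),12)]:
    w=20;sl=(slice(v-w,v+w),slice(u-w,u+w))
    z=P[sl][...,2]; 
    m=(z>t-5)&(z<t+6); q=P[sl][m]
    m2=(g[sl]>140); ys,xs=np.nonzero(m2)
    (cx,cy),r=cv2.minEnclosingCircle(np.c_[xs,ys].astype(np.float32))
    p=onplane(c,[[cx+u-w,cy+v-w]],t)[0]
    p2=onplane(c,[[cx+u-w+r,cy+v-w]],t)[0]
    print(n,"depth z",np.median(z[m]),q.min(0)[:2],q.max(0)[:2],(q.min(0)+q.max(0))[:2]/2,"bright",p,np.linalg.norm(p-p2))
# dark block
sl=(slice(170,245),slice(300,390))
m=(P[sl][...,2]>20)&(P[sl][...,2]<34);q=P[sl][m][:,:2].astype(np.float32)
print("block",np.median(P[sl][m][:,2]),cv2.minAreaRect(q))
m=(P[sl][...,2]>90)&(P[sl][...,2]<110);print("spindle",P[sl][m].mean(0),m.sum())
m=(P[sl][...,2]>40)&(P[sl][...,2]<55);print("seat",P[sl][m].mean(0),m.sum())
w=imaging.camera("wrist");cv2.imwrite("pics/w0.png",w["color"]);print(w["tool_from_camera"],w["intrinsics"],w["k1"])
E
```

```text
[[-8.59653355e-04 -4.01937028e-01  9.15666908e-01  2.51279523e+02]
 [ 1.70265108e-03  9.15665331e-01  4.01937934e-01 -5.72087378e+02]
 [-9.99998181e-01  1.90458855e-03 -1.02796258e-04  4.03740103e+02]
 [ 0.00000000e+00  0.00000000e+00  0.00000000e+00  1.00000000e+00]]
wide depth z 15.515042453836827 [500.80734007 238.95704145] [558.22219917 296.60093856] [529.51476962 267.77899001] bright [529.13140049 270.24978262  16.        ] 29.82567851729778
middle depth z 13.621620111441985 [621.12997834  56.31230472] [665.55319905 101.55246533] [643.34158869  78.93238503] bright [643.57259527  80.59686433  14.        ] 23.760662845203807
small depth z 11.205329567094282 [444.80078303  85.8078772 ] [476.29227177 135.52635171] [460.5465274  110.66711446] bright [461.39063689 103.43177265  12.        ] 17.621785534664053
block 27.933379645801722 ((607.4070434570312, -224.94891357421875), (130.1533966064453, 100.79281616210938), 79.14720153808594)
spindle [ 606.05940937 -224.39053921  101.99879385] 58
seat [ 604.01035657 -222.12935099   48.35051012] 95
[[-1.13230220e-03  2.86905878e-01 -9.57958107e-01  2.96185600e+01]
 [ 9.99999174e-01 -2.57126325e-04 -1.25900320e-03 -3.90420074e-01]
 [-6.07531665e-04 -9.57958742e-01 -2.86905350e-01 -7.25810936e+01]
 [ 0.00000000e+00  0.00000000e+00  0.00000000e+00  1.00000000e+00]] [[331.72442769   0.         283.11236874]
 [  0.         331.72442769 213.53174747]
 [  0.           0.           1.        ]] -0.01783486257717844
```

View pics/crop0.png

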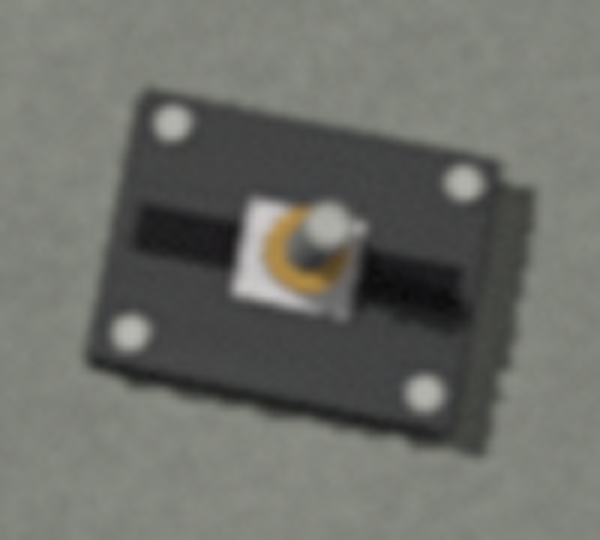

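View pics/w0.png

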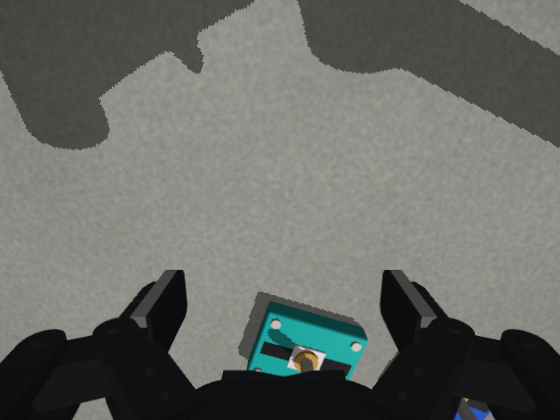

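The crop shows the dark steel block with a brass seat and spindle, standing slightly off-centre in its slot. I'll move towards the wide ring.

Call:
step_arm(
  motion=[
    {"jaw": 1, "dy": 3.3, "dz": 3},
    {"jaw": 1, "dy": 6.6, "dz": 6},
    {"jaw": 1, "dy": 10, "dz": 9},
    {"jaw": 1, "dy": 13.5, "dz": 12},
    {"jaw": 1, "dy": 17, "dz": 15},
    {"jaw": 1, "dy": 20.5, "dz": 18},
    {"jaw": 1, "dy": 24, "dz": 21},
    {"jaw": 1, "dy": 27.5, "dz": 24},
    {"jaw": 1, "dy": 31, "dz": 27},
    {"jaw": 1, "dy": 34, "dz": 30},
  ],
  squeeze=40,
)

```text
invalid input at $.motion[0]: expected keys jaw, dx, dy, dz, spin
```

Call:
step_arm(
  motion=[
    {"jaw": 1, "dx": 0, "spin": 0, "dy": 3.3, "dz": 3},
    {"jaw": 1, "dx": 0, "spin": 0, "dy": 6.6, "dz": 6},
    {"jaw": 1, "dx": 0, "spin": 0, "dy": 10, "dz": 9},
    {"jaw": 1, "dx": 0, "spin": 0, "dy": 13.5, "dz": 12},
    {"jaw": 1, "dx": 0, "spin": 0, "dy": 17, "dz": 15},
    {"jaw": 1, "dx": 0, "spin": 0, "dy": 20.5, "dz": 18},
    {"jaw": 1, "dx": 0, "spin": 0, "dy": 24, "dz": 21},
    {"jaw": 1, "dx": 0, "spin": 0, "dy": 27.5, "dz": 24},
    {"jaw": 1, "dx": 0, "spin": 0, "dy": 31, "dz": 27},
    {"jaw": 1, "dx": 0, "spin": 0, "dy": 34, "dz": 30},
  ],
  squeeze=40,
)

```text
time: 1.15
eef_pos: [389.0, -138.3, 404.5]
tcp_rot: [0.692, -0.145, 0.692, 0.146]
force: [-0.1, -0.5, 0.9]
grip_width: 85.1
```

Call:
step_arm(
  motion=[
    {"jaw": 0.8, "dx": 0, "spin": 0, "dy": 3.5, "dz": 3.2},
    {"jaw": 0.8, "dx": 0, "spin": 0, "dy": 7, "dz": 6.5},
    {"jaw": 0.8, "dx": 0, "spin": 0, "dy": 10.5, "dz": 9.7},
    {"jaw": 0.8, "dx": 1, "spin": 0, "dy": 14, "dz": 13},
    {"jaw": 0.8, "dx": 3, "spin": 0, "dy": 17.5, "dz": 16.2},
    {"jaw": 0.8, "dx": 5, "spin": 0, "dy": 21, "dz": 19.5},
    {"jaw": 0.8, "dx": 7, "spin": 0, "dy": 24.5, "dz": 22.7},
    {"jaw": 0.8, "dx": 9, "spin": 0, "dy": 28, "dz": 26},
    {"jaw": 0.8, "dx": 11, "spin": 0, "dy": 31.6, "dz": 29.2},
    {"jaw": 0.8, "dx": 12, "spin": 0, "dy": 31.6, "dz": 29.2},
  ],
)

```text
time: 2.15
eef_pos: [530.0, 272.7, 283.0]
tcp_rot: [0.692, -0.146, 0.692, 0.147]
force: [-0.1, -0.3, 0.0]
grip_width: 68.3
```

```bash
cat > look.py <<'E'
import sys
from h import *
c,s=wrist();n=sys.argv[1]
cv2.imwrite(f"pics/{n}.png",c["color"]);np.savez(n+".npz",**c)
print(s["time"],s["eef_pos"].round(2),s["force"].round(2),s["grip_width"].round(1))
print(c["T"].round(3)[:3])
E
python3 look.py w1
```

```text
Traceback (most recent call last):
  File "look.py", line 5, in <module>
    print(s["time"],s["eef_pos"].round(2),s["force"].round(2),s["grip_width"].round(1))
                                                              ^^^^^^^^^^^^^^^^^^^^^
AttributeError: 'float' object has no attribute 'round'
```

View pics/w1.png

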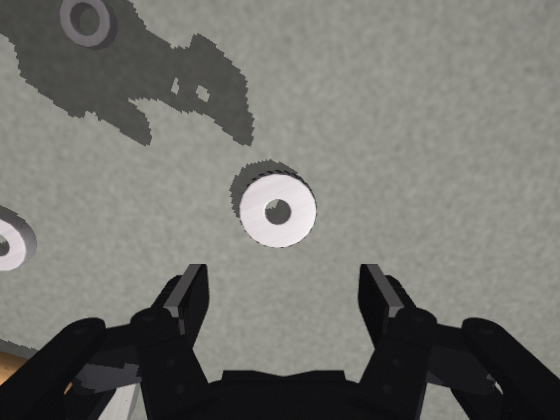

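Wide ring's bore is at (278,210), small ring at (86,18), middle ring cut off at left (5,243), finger tips at (205,265) and (362,265).

```bash
sed -i 's/s\["grip_width"\].round(1)/round(s["grip_width"],1)/' look.py
cat >> h.py <<'E'
def ring(c,u,v,w,thr,h):
    im=cv2.cvtColor(c["color"],cv2.COLOR_BGR2GRAY)
    y0=max(v-w,0);x0=max(u-w,0);g=im[y0:v+w,x0:u+w]
    m=(g>thr).astype(np.uint8)
    cs,_=cv2.findContours(m,cv2.RETR_EXTERNAL,cv2.CHAIN_APPROX_NONE)
    k=max(cs,key=cv2.contourArea).reshape(-1,2)+[x0,y0]
    P=onplane(c,k,h)[:,:2]
    A=np.c_[2*P,np.ones(len(P))];b=(P**2).sum(1);x=np.linalg.lstsq(A,b,rcond=None)[0]
    r=np.sqrt(x[2]+x[0]**2+x[1]**2);return x[:2],r,np.std(np.hypot(*(P-x[:2]).T))
def rel(s,p):
    "tool-frame shift (cm) to bring tool axis over p(xyz world of TCP)"
    return tool(s)[:3,:3].T@(np.asarray(p)-s["eef_pos"])/10
E
python3 - <<'E'
from h import *
c=load("w1.npz");s=monitor.read_state()
p,r,e=ring(c,278,210,55,150,16);print("wide",p,r,e)
print("small",ring(c,86,18,40,100,12))
print("dz,dy to wide",rel(s,[*p,s["eef_pos"][2]]),s["eef_pos"])
# tips in tool frame
for uv in [(204,270),(204,280),(366,270),(366,280),(190,290)]:
    d=c["range_z"][uv[1],uv[0]];q=und(c,[uv])[0]
    print(uv,d,(c["tool_from_camera"]@[q[0]*d,-q[1]*d,-d,1])[:3].round(1))
E
```

```text
wide [538.05310427 266.2208324 ] 34.549835346005985 6.733186087696024
small (array([461.84644935, 100.81667162]), np.float64(13.44058043798913), np.float64(2.417865608671651))
dz,dy to wide [-0.00346587 -0.84346715  0.60668579] [529.0924912  271.48002089 280.72160173]
(204, 270) 141.96844 [158.7 -34.1  -8.6]
(204, 280) 142.55518 [158.  -34.3  -4.3]
(366, 270) 138.06754 [155.1  34.3 -10.4]
(366, 280) 137.19313 [153.1  34.1  -6.9]
(190, 290) 122.15791 [138.6 -34.6 -10.5]
```

Run:
```python
from h import *
c,s=wrist()
cv2.imwrite("pics/w2.png",c["color"]);np.savez("w2.npz",**c)
for t in (175,190,200,210):
    print(t,"wide",ring(c,278,210,48,t,16))
g=c["color"][...,1];print(g[170:255:6,278],g[210,230:330:6])
P=onplane(c,[[278,210]],16);print(P)
for uv in [(204,266),(204,268),(366,266),(366,268)]:
    d=c["range_z"][uv[1],uv[0]];q=und(c,[uv])[0]
    print(uv,d,(c["tool_from_camera"]@[q[0]*d,-q[1]*d,-d,1])[:3].round(1))
print(s["eef_pos"])
```

```text
175 wide (array([529.07194143, 268.15763435]), np.float64(27.92533823871876), np.float64(0.264571348978505))
190 wide (array([529.02406418, 268.15642214]), np.float64(27.795354958254784), np.float64(0.25305482114124217))
200 wide (array([529.04901583, 268.24588754]), np.float64(27.66039158803445), np.float64(0.25958177370793056))
210 wide (array([529.1541806 , 268.86352241]), np.float64(27.189233840882153), np.float64(0.7505119395968913))
[ 83  71 220 213 217 219 132  78  79  79 212 223 222 224 150] [155  85 204 209 214 223 231 150  78  82 113 223 225 229 235 146 155]
[[524.97804625 265.66436055  16.        ]]
(204, 266) 142.58363 [159.8 -34.3 -10. ]
(204, 268) 142.15454 [159.1 -34.2  -9.4]
(366, 266) 141.97261 [159.1  35.3 -10.3]
(366, 268) 139.12967 [156.3  34.6 -10.8]
[529.0924912  271.48002089 280.72160173]
```

Call:
step_arm(
  motion=[
    {"jaw": 0.8, "dx": 1, "spin": 0, "dy": -0.3, "dz": -0.15},
    {"jaw": 0.8, "dx": 3, "spin": 0, "dy": -0.3, "dz": -0.15},
    {"jaw": 0.8, "dx": 6, "spin": 0, "dy": -0.3, "dz": -0.15},
    {"jaw": 0.8, "dx": 9, "spin": 0, "dy": -0.3, "dz": -0.15},
    {"jaw": 0.8, "dx": 10.5, "spin": 0, "dy": -0.3, "dz": -0.15},
    {"jaw": 0.8, "dx": 11.2, "spin": 0, "dy": -0.3, "dz": -0.15},
    {"jaw": 0.8, "dx": 11.2, "spin": 0, "dy": -0.3, "dz": -0.15},
    {"jaw": 0.6, "dx": 11.2, "spin": 0, "dy": -0.3, "dz": -0.15},
    {"jaw": 0.6, "dx": 11.2, "spin": 0, "dy": -0.3, "dz": -0.15},
    {"jaw": 0.6, "dx": 11.2, "spin": 0, "dy": -0.3, "dz": -0.15},
  ],
)

```text
time: 3.25
eef_pos: [528.3, 266.2, 171.8]
tcp_rot: [0.691, -0.146, 0.693, 0.146]
force: [-0.5, -1.4, 6.5]
grip_width: 55.9
```

```bash
python3 look.py w3
```

```text
3.25 [528.33 266.18 171.76] [-0.46 -1.41  6.52] 55.9
[[-4.04000e-01 -8.77000e-01 -2.59000e-01  4.62005e+02]
 [ 9.15000e-01 -3.87000e-01 -1.17000e-01  2.36501e+02]
 [ 2.00000e-03 -2.84000e-01  9.59000e-01  1.42336e+02]]
```

View pics/w3.png

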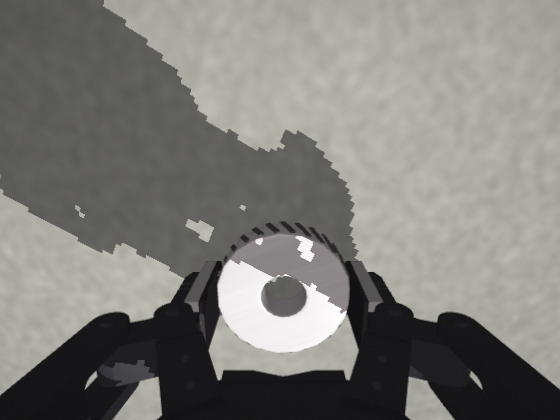

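Ring is between the pads, bore at (284,295). I'll firm the grip, lift, and then travel.

Call:
step_arm(
  motion=[
    {"jaw": 0.5, "dx": 0, "spin": 0, "dy": 0, "dz": 0},
    {"jaw": 0.5, "dx": 0, "spin": 0, "dy": 0, "dz": 0},
    {"jaw": 0.5, "dx": -1, "spin": 0, "dy": 0, "dz": 0},
    {"jaw": 0.5, "dx": -3, "spin": 0, "dy": 0, "dz": 0},
    {"jaw": 0.5, "dx": -6, "spin": 0, "dy": -2, "dz": 0},
    {"jaw": 0.5, "dx": -9, "spin": 0, "dy": -6, "dz": -1},
    {"jaw": 0.5, "dx": -12, "spin": 0, "dy": -10, "dz": -2},
    {"jaw": 0.5, "dx": -14, "spin": 0, "dy": -14, "dz": -3},
    {"jaw": 0.5, "dx": -15, "spin": 0, "dy": -18, "dz": -3},
    {"jaw": 0.5, "dx": -15, "spin": 0, "dy": -22, "dz": -3},
  ],
)

```text
time: 4.3
eef_pos: [590.6, 51.5, 324.8]
tcp_rot: [0.693, -0.146, 0.691, 0.146]
force: [0.6, 0.7, -0.3]
grip_width: 55.8
```

```bash
python3 look.py w4;python3 -c "
from h import *
s=monitor.read_state();print(rel(s,[670,-196,310]))"
```

```text
4.3 [590.59  51.48 324.81] [ 0.6   0.7  -0.27] 55.8
[[-4.05000e-01 -8.75000e-01 -2.64000e-01  5.24433e+02]
 [ 9.14000e-01 -3.87000e-01 -1.18000e-01  2.17960e+01]
 [ 1.00000e-03 -2.89000e-01  9.57000e-01  2.95021e+02]]
[  1.38177962 -25.41115441  -2.59912798]
```

View pics/w4.png

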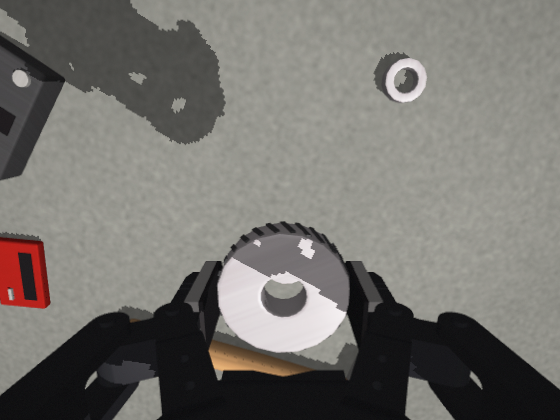

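The wide ring is held; the small ring shows at (405,80). Next I'll hover with the spindle under the camera.

Call:
step_arm(
  motion=[
    {"jaw": 0.5, "dx": 0, "spin": 0, "dy": -4, "dz": 0},
    {"jaw": 0.5, "dx": 0, "spin": 0, "dy": -8, "dz": -1},
    {"jaw": 0.5, "dx": 0, "spin": 0, "dy": -12, "dz": -1.5},
    {"jaw": 0.5, "dx": 0, "spin": 0, "dy": -16, "dz": -2},
    {"jaw": 0.5, "dx": 0.5, "spin": 0, "dy": -20, "dz": -2.6},
    {"jaw": 0.5, "dx": 1, "spin": 0, "dy": -24, "dz": -2.6},
    {"jaw": 0.5, "dx": 1, "spin": 0, "dy": -25.4, "dz": -2.6},
    {"jaw": 0.5, "dx": 1, "spin": 0, "dy": -25.4, "dz": -2.6},
    {"jaw": 0.5, "dx": 1, "spin": 0, "dy": -25.4, "dz": -2.6},
    {"jaw": 0.5, "dx": 1, "spin": 0, "dy": -25.4, "dz": -2.6},
  ],
)

```text
time: 5.35
eef_pos: [669.7, -194.5, 314.3]
tcp_rot: [0.692, -0.145, 0.692, 0.145]
force: [-1.2, 1.0, -0.6]
grip_width: 55.6
```

```bash
python3 look.py w5
```

```text
5.35 [ 669.75 -194.55  314.26] [-1.21  0.98 -0.56] 55.6
[[-4.02000e-01 -8.77000e-01 -2.63000e-01  6.03455e+02]
 [ 9.16000e-01 -3.85000e-01 -1.16000e-01 -2.24085e+02]
 [ 0.00000e+00 -2.87000e-01  9.58000e-01  2.84627e+02]]
```

View pics/w5.png

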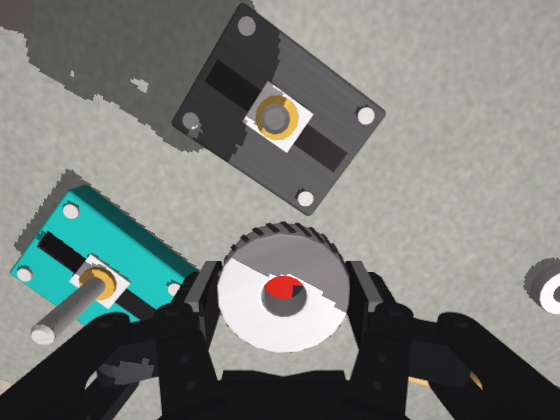

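Spindle top at (275,118), nearly under the camera. Teal decoy spindle at (43,335). Zooming for precise centres.

Run:
```python
from h import *
c=load("w5.npz");im=c["color"]
a=cv2.resize(im[80:160,235:315],None,fx=7,fy=7,interpolation=cv2.INTER_CUBIC)
cv2.imwrite("pics/c5.png",a)
vv,uu=np.mgrid[60:170,220:330];uv=np.c_[uu.ravel(),vv.ravel()];P=pts(c,uv)
m=(P[:,2]>98)&(P[:,2]<110);q=P[m];print("top z",np.median(q[:,2]),m.sum(),q.mean(0),(q.min(0)+q.max(0))/2,uv[m].mean(0))
m=(P[:,2]>38)&(P[:,2]<60);print("seat",np.median(P[m][:,2]),m.sum(),(P[m].min(0)+P[m].max(0))/2,cv2.minEnclosingCircle(P[m][:,:2].astype(np.float32)))
m=(P[:,2]>25)&(P[:,2]<31);print("blk z",np.median(P[m][:,2]))
# ring in hand: bore & outer in tool frame
vv,uu=np.mgrid[215:360,210:360];uv=np.c_[uu.ravel(),vv.ravel()];P=pts(c,uv)
R0=np.linalg.inv(c["T"]@np.linalg.inv(c["tool_from_camera"]))
Q=(R0@np.c_[P,np.ones(len(P))].T).T[:,:3]
m=(abs(Q[:,0]-150)<25);print(np.percentile(Q[m][:,0],[2,10,30,50,70,90]))
xt=np.median(Q[m][:,0]);m=abs(Q[:,0]-xt)<2.5
print("ring top tool",xt,Q[m].min(0),Q[m].max(0),cv2.fitEllipse(Q[m][:,1:][cv2.convexHull(Q[m][:,1:].astype(np.float32),returnPoints=False).ravel()].astype(np.float32)))
```

```text
top z 104.66827497347876 711 [ 606.98062333 -227.01329413  104.51351059] [ 607.08645934 -226.99246804  104.17362271] [275.21237693 118.29535865]
seat 50.0714207947878 819 [ 607.02018256 -226.9409177    50.09780532] ((607.0346069335938, -226.8708038330078), 14.878800392150879)
blk z 29.313436960254734
[140.04365104 153.56980134 154.33859532 154.73540996 155.17777629
 158.77231548]
ring top tool 154.73540995572785 [152.2595151  -31.09422925 -27.79241136] [157.23469431  31.81905705  31.40189387] ((0.04551124572753906, 1.3487398624420166), (58.32956314086914, 63.45481872558594), 82.91705322265625)
```

View pics/c5.png

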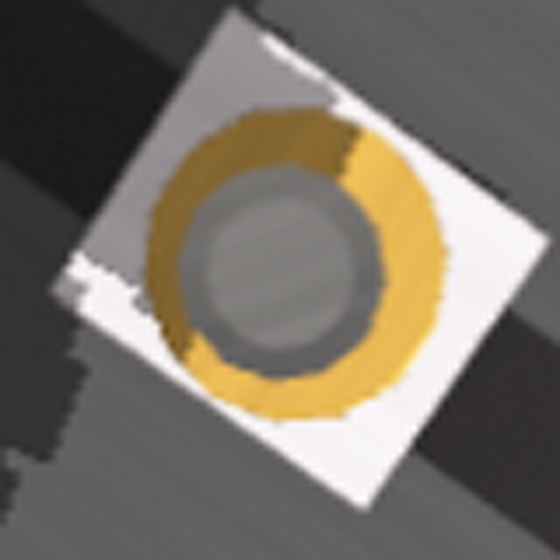

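```bash
cat >> h.py <<'E'
def inhand(c,xt=None,box=(215,360,200,370)):
    "ring in hand: top plane (tool x), bore centre (tool y,z) from depth"
    Tt=c["tool_from_camera"]
    v0,v1,u0,u1=box
    vv,uu=np.mgrid[v0:v1,u0:u1];uv=np.c_[uu.ravel(),vv.ravel()].astype(float)
    s=und(c,uv);z=c["range_z"][v0:v1,u0:u1].ravel()
    Q=(Tt@np.stack([s[:,0]*z,-s[:,1]*z,-z,np.ones(len(z))])).T[:,:3]
    if xt is None:
        m=(abs(Q[:,0]-152)<20)&(np.hypot(Q[:,1],Q[:,2])<16);xt=np.median(Q[m][:,0])
    m=(abs(Q[:,0]-xt)<2).reshape(vv.shape).astype(np.uint8)
    m=cv2.morphologyEx(m,cv2.MORPH_OPEN,np.ones((3,3)))
    cs,h=cv2.findContours(m,cv2.RETR_CCOMP,cv2.CHAIN_APPROX_NONE)
    hol=[k for k,hh in zip(cs,h[0]) if hh[3]>=0]
    k=max(hol,key=cv2.contourArea).reshape(-1,2)+[u0,v0]
    out=max([k2 for k2,hh in zip(cs,h[0]) if hh[3]<0],key=cv2.contourArea).reshape(-1,2)+[u0,v0]
    r=[]
    for kk in (k,out):
        s=und(c,kk.astype(float));d=np.stack([s[:,0],-s[:,1],-np.ones(len(s))],1)@Tt[:3,:3].T;o=Tt[:3,3]
        P=(o+d*((xt-o[0])/d[:,0])[:,None])[:,1:]
        (a,b),rad=cv2.minEnclosingCircle(P.astype(np.float32))
        A=np.c_[2*P,np.ones(len(P))];x=np.linalg.lstsq(A,(P**2).sum(1),rcond=None)[0]
        r.append((x[:2].round(2),np.sqrt(x[2]+x[0]**2+x[1]**2).round(2)))
    return xt,r
E
python3 - <<'E'
from h import *
c=load("w5.npz");print(inhand(c))
s=monitor.read_state();print(s["eef_pos"],rel(s,[607.05,-226.95,250]))
E
```

```text
(np.float64(154.90827755785156), [(array([-0.04,  1.08]), np.float64(9.54)), (array([-0.05,  1.41]), np.float64(28.48))])
[ 669.77463013 -194.44873026  314.37130981] [ 6.43508517 -0.44739321 -7.05218342]
```

Call:
step_arm(
  motion=[
    {"jaw": 0.5, "dx": 0, "spin": 0, "dy": -0.2, "dz": -2},
    {"jaw": 0.5, "dx": 0, "spin": 0, "dy": -0.45, "dz": -4},
    {"jaw": 0.5, "dx": 0, "spin": 0, "dy": -0.45, "dz": -6},
    {"jaw": 0.5, "dx": 0, "spin": 0, "dy": -0.45, "dz": -7.17},
    {"jaw": 0.5, "dx": 0, "spin": 0, "dy": -0.45, "dz": -7.17},
    {"jaw": 0.5, "dx": 1, "spin": 0, "dy": -0.45, "dz": -7.17},
    {"jaw": 0.5, "dx": 2, "spin": 0, "dy": -0.45, "dz": -7.17},
    {"jaw": 0.5, "dx": 3, "spin": 0, "dy": -0.45, "dz": -7.17},
    {"jaw": 0.5, "dx": 3, "spin": 0, "dy": -0.45, "dz": -7.17},
    {"jaw": 0.5, "dx": 3, "spin": 0, "dy": -0.45, "dz": -7.17},
  ],
)

```text
time: 6.4
eef_pos: [606.3, -227.3, 283.5]
tcp_rot: [0.692, -0.146, 0.692, 0.145]
force: [-0.4, 0.2, -0.6]
grip_width: 55.7
```

```bash
python3 look.py w6
python3 - <<'E'
from h import *
c=load("w6.npz");s=monitor.read_state()
cv2.imwrite("pics/c6.png",cv2.resize(c["color"][215:365,200:370],None,fx=4,fy=4,interpolation=cv2.INTER_CUBIC))
print(s["eef_pos"],rel(s,[607.05,-226.95,250]))
try: print(inhand(c))
except Exception as e: print(e)
E
```

```text
6.4 [ 606.25 -227.3   283.46] [-0.43  0.23 -0.59] 55.7
[[-4.03000e-01 -8.77000e-01 -2.62000e-01  5.39944e+02]
 [ 9.15000e-01 -3.86000e-01 -1.16000e-01 -2.56889e+02]
 [ 1.00000e-03 -2.86000e-01  9.58000e-01  2.53910e+02]]
[ 606.33473932 -227.36362245  284.10055361] [3.41004628 0.01339342 0.08191059]
(np.float64(154.9007126639321), [(array([-0.11,  1.08]), np.float64(9.57)), (array([-0.1 ,  1.36]), np.float64(28.45))])
```

View pics/c6.png

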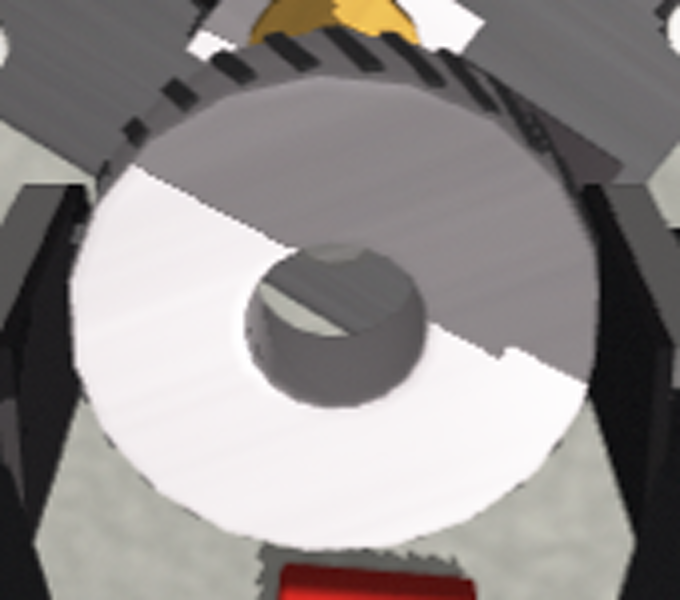

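Call:
step_arm(
  motion=[
    {"jaw": 0.5, "dx": 0.5, "spin": 0, "dy": 0, "dz": -0.03},
    {"jaw": 0.5, "dx": 0.8, "spin": 0, "dy": 0, "dz": -0.03},
    {"jaw": 0.5, "dx": 1.0, "spin": 0, "dy": 0, "dz": -0.03},
    {"jaw": 0.5, "dx": 1.2, "spin": 0, "dy": 0, "dz": -0.03},
    {"jaw": 0.5, "dx": 1.4, "spin": 0, "dy": 0, "dz": -0.03},
    {"jaw": 0.5, "dx": 1.6, "spin": 0, "dy": 0, "dz": -0.03},
    {"jaw": 0.5, "dx": 1.8, "spin": 0, "dy": 0, "dz": -0.03},
    {"jaw": 0.5, "dx": 2.0, "spin": 0, "dy": 0, "dz": -0.03},
    {"jaw": 0.5, "dx": 2.0, "spin": 0, "dy": 0, "dz": -0.03},
    {"jaw": 0.5, "dx": 2.0, "spin": 0, "dy": 0, "dz": -0.03},
  ],
)

```text
time: 7.45
eef_pos: [606.1, -227.5, 264.1]
tcp_rot: [0.692, -0.146, 0.692, 0.145]
force: [-0.0, -0.8, -1.7]
grip_width: 56.1
```

Call:
step_arm(
  motion=[
    {"jaw": 0.5, "dx": 0.6, "spin": 0, "dy": 0, "dz": 0},
    {"jaw": 0.5, "dx": 1.2, "spin": 0, "dy": 0, "dz": 0},
    {"jaw": 0.5, "dx": 1.8, "spin": 0, "dy": 0, "dz": 0},
    {"jaw": 0.5, "dx": 2.4, "spin": 0, "dy": 0, "dz": 0},
    {"jaw": 0.5, "dx": 3.0, "spin": 0, "dy": 0, "dz": 0},
    {"jaw": 0.5, "dx": 3.4, "spin": 0, "dy": 0, "dz": 0},
    {"jaw": 0.5, "dx": 3.7, "spin": 0, "dy": 0, "dz": 0},
    {"jaw": 0.5, "dx": 4.0, "spin": 0, "dy": 0, "dz": 0},
    {"jaw": 0.5, "dx": 4.0, "spin": 0, "dy": 0, "dz": 0},
    {"jaw": 0.5, "dx": 4.0, "spin": 0, "dy": 0, "dz": 0},
  ],
)

```text
time: 8.45
eef_pos: [606.2, -227.5, 224.2]
tcp_rot: [0.692, -0.146, 0.692, 0.145]
force: [-0.1, -0.3, -0.8]
grip_width: 56.0
```

Call:
step_arm(
  motion=[
    {"jaw": 0.5, "dx": 0.2, "spin": 0, "dy": 0, "dz": 0},
    {"jaw": 0.66, "dx": 0.2, "spin": 0, "dy": 0, "dz": 0},
    {"jaw": 0.8, "dx": 0.2, "spin": 0, "dy": 0, "dz": 0},
    {"jaw": 0.9, "dx": 0.2, "spin": 0, "dy": 0, "dz": 0},
    {"jaw": 0.9, "dx": 0, "spin": 0, "dy": 0, "dz": 0},
    {"jaw": 0.9, "dx": -2, "spin": 0, "dy": 0, "dz": 0},
    {"jaw": 0.9, "dx": -5, "spin": 0, "dy": 0, "dz": 0},
    {"jaw": 0.9, "dx": -8, "spin": 0, "dy": 0, "dz": 0},
    {"jaw": 0.9, "dx": -9, "spin": 0, "dy": 0, "dz": 2},
    {"jaw": 0.9, "dx": -9, "spin": 0, "dy": 0, "dz": 5},
  ],
)

```text
time: 9.45
eef_pos: [651.9, -208.0, 318.4]
tcp_rot: [0.694, -0.146, 0.69, 0.144]
force: [0.6, -0.3, -0.6]
grip_width: 76.6
```

```bash
python3 look.py w7; python3 -c "
from h import *
s=monitor.read_state();print(rel(s,[643.4,79,284]))"
```

```text
9.45 [ 651.93 -207.96  318.35] [ 0.59 -0.34 -0.58] 76.6
[[-4.02000e-01 -8.75000e-01 -2.69000e-01  5.85806e+02]
 [ 9.16000e-01 -3.85000e-01 -1.14000e-01 -2.37514e+02]
 [-4.00000e-03 -2.92000e-01  9.56000e-01  2.88365e+02]]
[ 3.15032659 26.56394416 10.35105477]
```

View pics/w7.png

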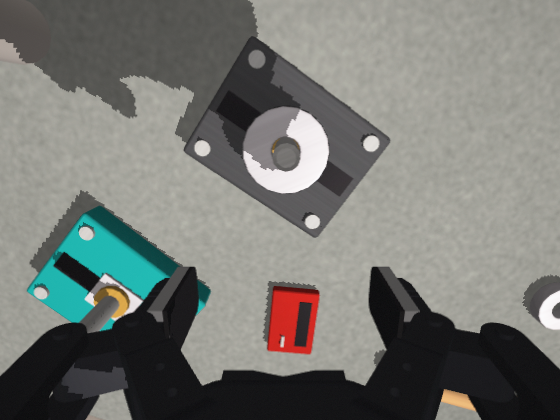

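The wide ring lies flat on the seat round the spindle at (286,153). On to the middle ring.

Call:
step_arm(
  motion=[
    {"jaw": 0.72, "dx": 0, "spin": 0, "dy": 3.3, "dz": 1.3},
    {"jaw": 0.72, "dx": 0, "spin": 0, "dy": 6.6, "dz": 2.6},
    {"jaw": 0.72, "dx": 0, "spin": 0, "dy": 10, "dz": 3.9},
    {"jaw": 0.72, "dx": 0, "spin": 0, "dy": 13.5, "dz": 5.2},
    {"jaw": 0.72, "dx": 1, "spin": 0, "dy": 17, "dz": 6.5},
    {"jaw": 0.72, "dx": 2, "spin": 0, "dy": 20.5, "dz": 7.8},
    {"jaw": 0.72, "dx": 3, "spin": 0, "dy": 23.5, "dz": 9.2},
    {"jaw": 0.72, "dx": 3.1, "spin": 0, "dy": 26.5, "dz": 10.3},
    {"jaw": 0.72, "dx": 3.1, "spin": 0, "dy": 26.5, "dz": 10.3},
    {"jaw": 0.72, "dx": 3.1, "spin": 0, "dy": 26.5, "dz": 10.3},
  ],
)

```text
time: 10.5
eef_pos: [643.1, 78.9, 284.6]
tcp_rot: [0.694, -0.148, 0.689, 0.145]
force: [0.3, -0.7, -0.4]
grip_width: 61.4
```

```bash
python3 look.py w8
python3 - <<'E'
from h import *
c=load("w8.npz");s=monitor.read_state()
u,v=proj(c,[[643.4,79,14]])[0].round().astype(int);print(u,v)
for t in (175,190,200): 
    r=ring(c,u,v,40,t,14);print(t,r)
print(s["eef_pos"],rel(s,[*r[0],168]))
for uv in [(210,266),(206,268),(360,266),(364,268)]:
    d=c["range_z"][uv[1],uv[0]];q=und(c,[uv])[0]
    print(uv,d,(c["tool_from_camera"]@[q[0]*d,-q[1]*d,-d,1])[:3].round(1))
E
```

```text
10.5 [643.09  78.92 284.57] [ 0.26 -0.65 -0.38] 61.4
[[-4.06000e-01 -8.73000e-01 -2.69000e-01  5.77158e+02]
 [ 9.14000e-01 -3.90000e-01 -1.15000e-01  4.90150e+01]
 [-5.00000e-03 -2.93000e-01  9.56000e-01  2.54497e+02]]
285 212
175 (array([643.28156893,  78.00239698]), np.float64(22.0333793379152), np.float64(0.28918354568818894))
190 (array([643.2130921,  77.9795557]), np.float64(21.882753763934424), np.float64(0.2665545465942977))
200 (array([643.1755871 ,  78.05184139]), np.float64(21.765926821839333), np.float64(0.2620563982381015))
[643.15020922  78.08015101 284.69847029] [11.66943485  0.06559986 -0.07301456]
(210, 266) 142.5421 [159.7 -31.7 -10. ]
(206, 268) 139.92792 [157.1 -32.8 -10.4]
(360, 266) 141.53003 [158.7  32.6 -10.5]
(364, 268) 139.52579 [156.7  33.9 -10.6]
```

View pics/w8.png

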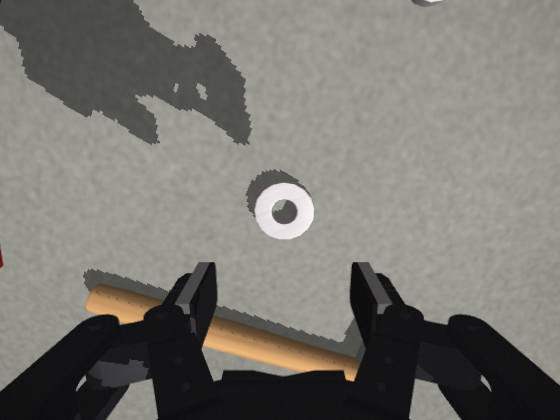

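Middle ring at (285,212); the hammer handle shows behind it, from (100,295) to (360,370). I'll check the fingers' clearance to it.

Run:
```python
from h import *
c=load("w8.npz")
for uv in [(120,300),(230,320),(250,330),(300,345),(335,352)]:
    p=pts(c,[uv])[0];s=monitor.read_state();T=np.linalg.inv(tool(s));print(uv,p.round(1),(T@[*p,1])[:3].round(1))
```

```text
(120, 300) [763.1 -13.4  21.2] [ 264.7 -130.7   71. ]
(230, 320) [753.3  75.8   8. ] [277.6 -45.   98.1]
(250, 330) [751.2  94.3  14.2] [271.3 -27.3 103.6]
(300, 345) [746.8 139.1  15.3] [270.1  15.5 117.8]
(335, 352) [7.510e+02 1.772e+02 7.000e-01] [284.5  48.8 136.9]
```

Call:
step_arm(
  motion=[
    {"jaw": 0.72, "dx": 2, "spin": 0, "dy": 0.06, "dz": -0.07},
    {"jaw": 0.72, "dx": 5, "spin": 0, "dy": 0.06, "dz": -0.07},
    {"jaw": 0.72, "dx": 8, "spin": 0, "dy": 0.06, "dz": -0.07},
    {"jaw": 0.72, "dx": 10.5, "spin": 0, "dy": 0.06, "dz": -0.07},
    {"jaw": 0.72, "dx": 11.5, "spin": 0, "dy": 0.06, "dz": -0.07},
    {"jaw": 0.72, "dx": 11.5, "spin": 0, "dy": 0.06, "dz": -0.07},
    {"jaw": 0.4, "dx": 11.5, "spin": 0, "dy": 0.06, "dz": -0.07},
    {"jaw": 0.4, "dx": 11.5, "spin": 0, "dy": 0.06, "dz": -0.07},
    {"jaw": 0.4, "dx": 11.5, "spin": 0, "dy": 0.06, "dz": -0.07},
    {"jaw": 0.4, "dx": 11.5, "spin": 0, "dy": 0.06, "dz": -0.07},
  ],
)

```text
time: 11.55
eef_pos: [644.0, 78.0, 171.7]
tcp_rot: [0.696, -0.148, 0.688, 0.145]
force: [-0.5, 0.8, 4.8]
grip_width: 43.6
```

```bash
python3 look.py w9
python3 - <<'E'
from h import *
c=load("w9.npz");print(inhand(c))
s=monitor.read_state();print(rel(s,[671,-199,320]))
E
```

```text
11.55 [643.99  78.02 171.74] [-0.54  0.84  4.84] 43.6
[[-4.05000e-01 -8.72000e-01 -2.73000e-01  5.78142e+02]
 [ 9.14000e-01 -3.89000e-01 -1.15000e-01  4.82190e+01]
 [-5.00000e-03 -2.96000e-01  9.55000e-01  1.41399e+02]]
(np.float64(157.0219411944562), [(array([-0.04, -2.9 ]), np.float64(9.4)), (array([ 0.79, -2.93]), np.float64(22.81))])
[-14.74045864 -26.52021665  -8.5943736 ]
```

View pics/w9.png

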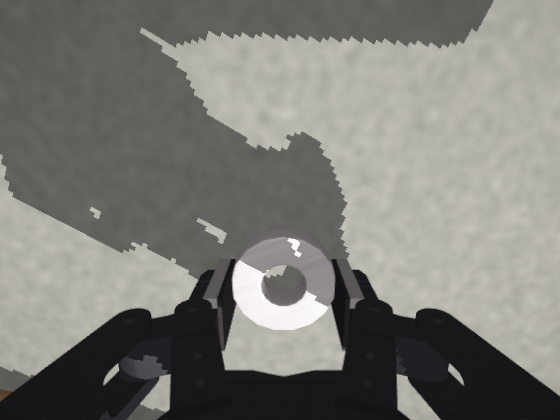

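Middle ring gripped, bore at (284,285). I'll lift and carry it over.

Call:
step_arm(
  motion=[
    {"jaw": 0.3, "dx": 0, "spin": 0, "dy": 0, "dz": 0},
    {"jaw": 0.3, "dx": -2, "spin": 0, "dy": 0, "dz": 0},
    {"jaw": 0.3, "dx": -5, "spin": 0, "dy": 0, "dz": 0},
    {"jaw": 0.3, "dx": -9, "spin": 0, "dy": -2, "dz": -1},
    {"jaw": 0.3, "dx": -12, "spin": 0, "dy": -5.5, "dz": -2},
    {"jaw": 0.3, "dx": -14.5, "spin": 0, "dy": -9, "dz": -3},
    {"jaw": 0.3, "dx": -15, "spin": 0, "dy": -13, "dz": -4.2},
    {"jaw": 0.3, "dx": -15, "spin": 0, "dy": -17, "dz": -5.5},
    {"jaw": 0.3, "dx": -15, "spin": 0, "dy": -21, "dz": -6.8},
    {"jaw": 0.3, "dx": -15, "spin": 0, "dy": -25, "dz": -8.2},
  ],
)

```text
time: 12.6
eef_pos: [668.1, -185.4, 322.4]
tcp_rot: [0.696, -0.148, 0.688, 0.145]
force: [1.0, 0.4, 0.0]
grip_width: 43.5
```

Call:
step_arm(
  motion=[
    {"jaw": 0.3, "dx": 0, "spin": 0, "dy": -1, "dz": 0},
    {"jaw": 0.3, "dx": 0, "spin": 0, "dy": -1, "dz": 0},
    {"jaw": 0.3, "dx": 0, "spin": 0, "dy": -1, "dz": 0},
    {"jaw": 0.3, "dx": 0, "spin": 0, "dy": -1, "dz": 0},
    {"jaw": 0.3, "dx": 0, "spin": 0, "dy": -1, "dz": 0},
    {"jaw": 0.3, "dx": 0, "spin": 0, "dy": -1, "dz": 0},
    {"jaw": 0.3, "dx": 0, "spin": 0, "dy": -1, "dz": 0},
    {"jaw": 0.3, "dx": 0, "spin": 0, "dy": -1, "dz": 0},
    {"jaw": 0.3, "dx": 0, "spin": 0, "dy": -1, "dz": 0},
    {"jaw": 0.3, "dx": 0, "spin": 0, "dy": -1, "dz": 0},
  ],
)

```text
time: 13.6
eef_pos: [672.1, -194.5, 322.4]
tcp_rot: [0.696, -0.148, 0.688, 0.145]
force: [0.5, -0.1, -0.9]
grip_width: 43.9
```

```bash
python3 look.py w10
cat > sp.py <<'E'
from h import *
import sys
c=load(sys.argv[1])
u0,v0=proj(c,[[607,-227,104]])[0].astype(int)
vv,uu=np.mgrid[max(v0-60,0):v0+60,u0-60:u0+60];uv=np.c_[uu.ravel(),vv.ravel()];P=pts(c,uv)
m=(P[:,2]>98)&(P[:,2]<110);q=P[m];print("top z",np.median(q[:,2]),m.sum(),(q.min(0)+q.max(0))/2,q.mean(0))
p=np.r_[q[:,:2].mean(0),104]
for lo,hi in ((40,58),(58,70),(70,86)):
    m=(P[:,2]>lo)&(P[:,2]<hi)
    if m.sum()>100: print("layer",np.median(P[m][:,2]),cv2.minEnclosingCircle(P[m][:,:2].astype(np.float32)))
print(inhand(c))
s=monitor.read_state();print(s["eef_pos"],"tilt",tool(s)[:3,0].round(4),"rel",rel(s,p).round(3), "axis pt", (np.linalg.inv(tool(s))@[*p,1])[:3])
E
python3 sp.py w10.npz
```

```text
13.6 [ 672.14 -194.55  322.45] [ 0.47 -0.07 -0.85] 43.9
[[-4.05000e-01 -8.73000e-01 -2.73000e-01  6.06276e+02]
 [ 9.14000e-01 -3.88000e-01 -1.16000e-01 -2.24314e+02]
 [-5.00000e-03 -2.96000e-01  9.55000e-01  2.92113e+02]]
top z 104.63307575516377 670 [ 607.05022328 -227.06451644  104.35697235] [ 606.91949544 -227.03255037  104.47209571]
layer 65.9037421141609 ((607.9130249023438, -226.8231201171875), 29.651399612426758)
(np.float64(156.7991194388229), [(array([-0.08, -2.89]), np.float64(9.49)), (array([-0.05, -3.18]), np.float64(23.07))])
[ 672.1562626  -194.57549203  322.44838067] tilt [ 0.0116 -0.0017 -0.9999] rel [21.773 -0.195 -7.495] axis pt [217.73385386  -1.95031411 -74.94769244]
```

View pics/w10.png

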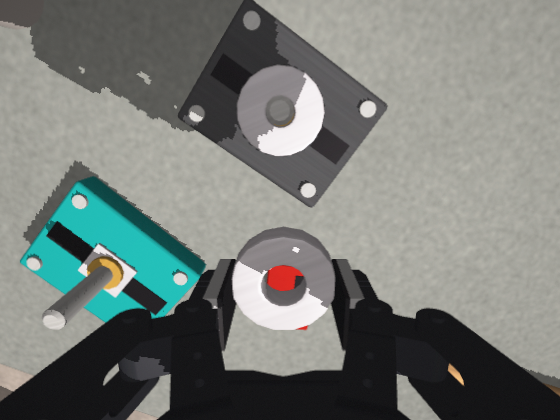

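Call:
step_arm(
  motion=[
    {"jaw": 0.3, "dx": 0, "spin": 0, "dy": -0.19, "dz": -2.5},
    {"jaw": 0.3, "dx": 0, "spin": 0, "dy": -0.19, "dz": -5},
    {"jaw": 0.3, "dx": 0, "spin": 0, "dy": -0.19, "dz": -7.2},
    {"jaw": 0.3, "dx": 1, "spin": 0, "dy": -0.19, "dz": -7.2},
    {"jaw": 0.3, "dx": 2, "spin": 0, "dy": -0.19, "dz": -7.2},
    {"jaw": 0.3, "dx": 3, "spin": 0, "dy": -0.19, "dz": -7.2},
    {"jaw": 0.3, "dx": 3.7, "spin": 0, "dy": -0.19, "dz": -7.2},
    {"jaw": 0.3, "dx": 3.7, "spin": 0, "dy": -0.19, "dz": -7.2},
    {"jaw": 0.3, "dx": 3.7, "spin": 0, "dy": -0.19, "dz": -7.2},
    {"jaw": 0.3, "dx": 3.7, "spin": 0, "dy": -0.19, "dz": -7.2},
  ],
)

```text
time: 14.65
eef_pos: [607.9, -225.4, 285.1]
tcp_rot: [0.696, -0.148, 0.688, 0.145]
force: [0.1, -0.0, -0.9]
grip_width: 43.5
```

```bash
python3 look.py w11
python3 - <<'E'
from h import *
c=load("w11.npz");s=monitor.read_state()
cv2.imwrite("pics/c11.png",cv2.resize(c["color"][215:365,200:370],None,fx=4,fy=4,interpolation=cv2.INTER_CUBIC))
print((np.linalg.inv(tool(s))@[606.98,-227.05,104,1])[:3],inhand(c))
E
```

```text
14.65 [ 607.93 -225.4   285.08] [ 0.06 -0.   -0.86] 43.5
[[-4.05000e-01 -8.72000e-01 -2.74000e-01  5.42099e+02]
 [ 9.14000e-01 -3.89000e-01 -1.15000e-01 -2.55203e+02]
 [-6.00000e-03 -2.97000e-01  9.55000e-01  2.54703e+02]]
[ 1.81187722e+02  9.99400727e-02 -3.36625391e+00] (np.float64(156.7774704591659), [(array([ 0.02, -2.86]), np.float64(9.51)), (array([-0.01, -2.74]), np.float64(22.37))])
```

View pics/c11.png

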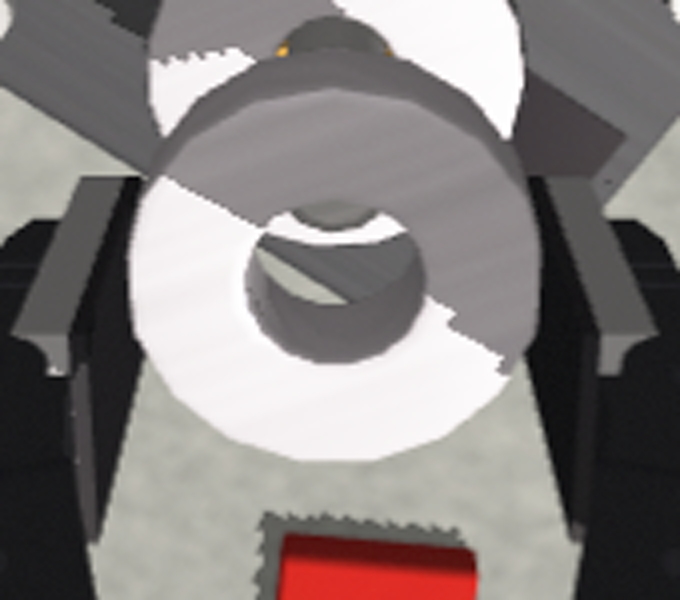

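Call:
step_arm(
  motion=[
    {"jaw": 0.3, "dx": 0.5, "spin": 0, "dy": 0.01, "dz": -0.05},
    {"jaw": 0.3, "dx": 0.7, "spin": 0, "dy": 0.01, "dz": -0.05},
    {"jaw": 0.3, "dx": 0.9, "spin": 0, "dy": 0.01, "dz": -0.05},
    {"jaw": 0.3, "dx": 1.1, "spin": 0, "dy": 0.01, "dz": -0.05},
    {"jaw": 0.3, "dx": 1.3, "spin": 0, "dy": 0.01, "dz": -0.06},
    {"jaw": 0.3, "dx": 1.5, "spin": 0, "dy": 0.01, "dz": -0.06},
    {"jaw": 0.3, "dx": 1.7, "spin": 0, "dy": 0.01, "dz": -0.06},
    {"jaw": 0.3, "dx": 2.0, "spin": 0, "dy": 0.01, "dz": -0.06},
    {"jaw": 0.3, "dx": 2.0, "spin": 0, "dy": 0.01, "dz": -0.06},
    {"jaw": 0.3, "dx": 2.0, "spin": 0, "dy": 0.01, "dz": -0.06},
  ],
)

```text
time: 15.7
eef_pos: [607.5, -225.6, 265.1]
tcp_rot: [0.696, -0.148, 0.688, 0.145]
force: [-0.6, 0.3, -0.2]
grip_width: 43.8
```

Call:
step_arm(
  motion=[
    {"jaw": 0.3, "dx": 0.5, "spin": 0, "dy": 0, "dz": -0.01},
    {"jaw": 0.3, "dx": 1.0, "spin": 0, "dy": 0, "dz": -0.01},
    {"jaw": 0.3, "dx": 1.5, "spin": 0, "dy": 0, "dz": -0.02},
    {"jaw": 0.3, "dx": 2, "spin": 0, "dy": 0, "dz": -0.02},
    {"jaw": 0.3, "dx": 2.3, "spin": 0, "dy": 0, "dz": -0.03},
    {"jaw": 0.3, "dx": 2.5, "spin": 0, "dy": 0, "dz": -0.03},
    {"jaw": 0.3, "dx": 2.6, "spin": 0, "dy": 0, "dz": -0.03},
    {"jaw": 0.3, "dx": 2.6, "spin": 0, "dy": 0, "dz": -0.03},
    {"jaw": 0.3, "dx": 2.6, "spin": 0, "dy": 0, "dz": -0.03},
    {"jaw": 0.3, "dx": 2.6, "spin": 0, "dy": 0, "dz": -0.03},
  ],
)

```text
time: 16.7
eef_pos: [607.6, -225.8, 239.4]
tcp_rot: [0.696, -0.148, 0.688, 0.145]
force: [0.9, -0.2, -1.3]
grip_width: 44.1
```

Release, rise and step aside.

Call:
step_arm(
  motion=[
    {"jaw": 0.56, "dx": 0, "spin": 0, "dy": 0, "dz": 0},
    {"jaw": 0.62, "dx": 0, "spin": 0, "dy": 0, "dz": 0},
    {"jaw": 0.7, "dx": 0, "spin": 0, "dy": 0, "dz": 0},
    {"jaw": 0.75, "dx": 0, "spin": 0, "dy": 0, "dz": 0},
    {"jaw": 0.75, "dx": -2, "spin": 0, "dy": 0, "dz": 0},
    {"jaw": 0.75, "dx": -5, "spin": 0, "dy": 0, "dz": 0},
    {"jaw": 0.75, "dx": -7, "spin": 0, "dy": 0, "dz": 0},
    {"jaw": 0.75, "dx": -7, "spin": 0, "dy": 0, "dz": 2},
    {"jaw": 0.75, "dx": -7, "spin": 0, "dy": 0, "dz": 4},
    {"jaw": 0.75, "dx": -7, "spin": 0, "dy": 0, "dz": 6},
  ],
)

```text
time: 17.7
eef_pos: [662.0, -201.2, 310.5]
tcp_rot: [0.696, -0.148, 0.687, 0.144]
force: [-0.2, 0.2, 1.2]
grip_width: 63.7
```

```bash
python3 look.py w12;  python3 - <<'E'
from h import *
c=load("w12.npz")
u0,v0=proj(c,[[607,-227,80]])[0].astype(int)
vv,uu=np.mgrid[max(v0-80,0):v0+80,u0-80:u0+80];P=pts(c,np.c_[uu.ravel(),vv.ravel()])
for lo,hi in ((62,70),(75,86),(99,110)):
    m=(P[:,2]>lo)&(P[:,2]<hi);print(np.median(P[m][:,2]),m.sum(),cv2.minEnclosingCircle(P[m][:,:2].astype(np.float32)))
s=monitor.read_state();print(s["eef_pos"],rel(s,[461,101.5,284]))
E
```

```text
17.7 [ 662.02 -201.2   310.52] [-0.19  0.22  1.24] 63.7
[[-4.05000e-01 -8.72000e-01 -2.75000e-01  5.96221e+02]
 [ 9.14000e-01 -3.88000e-01 -1.15000e-01 -2.30971e+02]
 [-6.00000e-03 -2.98000e-01  9.55000e-01  2.80062e+02]]
65.7124342223465 2051 ((608.0137939453125, -226.84527587890625), 29.5980167388916)
79.86136944293935 3944 ((607.59716796875, -226.83767700195312), 23.079904556274414)
104.57157124185608 724 ((607.12646484375, -227.1737060546875), 7.982055187225342)
[ 664.49191813 -199.91584791  310.0674788 ] [ 2.20666283 35.83105992 -6.37696319]
```

View pics/w12.png

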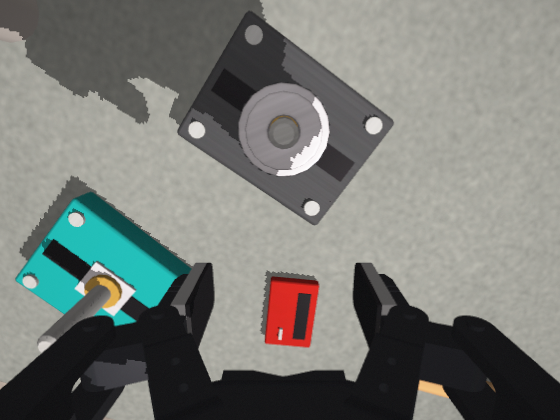

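The middle ring lies on the wide one, with tops at 66 and 80 mm and concentric at (284,130). Going to the small ring.

Call:
step_arm(
  motion=[
    {"jaw": 0.6, "dx": 0, "spin": 0, "dy": 4, "dz": -0.7},
    {"jaw": 0.6, "dx": 0, "spin": 0, "dy": 8, "dz": -1.4},
    {"jaw": 0.6, "dx": 0, "spin": 0, "dy": 12, "dz": -2.1},
    {"jaw": 0.6, "dx": 0, "spin": 0, "dy": 16, "dz": -2.8},
    {"jaw": 0.6, "dx": 0, "spin": 0, "dy": 20, "dz": -3.5},
    {"jaw": 0.6, "dx": 0, "spin": 0, "dy": 24, "dz": -4.3},
    {"jaw": 0.6, "dx": 1, "spin": 0, "dy": 28, "dz": -5},
    {"jaw": 0.6, "dx": 2, "spin": 0, "dy": 32, "dz": -5.7},
    {"jaw": 0.6, "dx": 2.2, "spin": 0, "dy": 35.8, "dz": -6.4},
    {"jaw": 0.6, "dx": 2.2, "spin": 0, "dy": 35.8, "dz": -6.4},
  ],
)

```text
time: 18.75
eef_pos: [458.7, 103.3, 283.9]
tcp_rot: [0.696, -0.151, 0.686, 0.147]
force: [0.9, -0.7, 0.8]
grip_width: 51.1
```

Call:
step_arm(
  motion=[
    {"jaw": 0.6, "dx": 0, "spin": 0, "dy": 0, "dz": 0},
    {"jaw": 0.6, "dx": 0, "spin": 0, "dy": 0, "dz": 0},
    {"jaw": 0.6, "dx": 0, "spin": 0, "dy": 0, "dz": 0},
    {"jaw": 0.6, "dx": 0, "spin": 0, "dy": 0, "dz": 0},
    {"jaw": 0.6, "dx": 0, "spin": 0, "dy": 0, "dz": 0},
    {"jaw": 0.6, "dx": 0, "spin": 0, "dy": 0, "dz": 0},
    {"jaw": 0.6, "dx": 0, "spin": 0, "dy": 0, "dz": 0},
    {"jaw": 0.6, "dx": 0, "spin": 0, "dy": 0, "dz": 0},
    {"jaw": 0.6, "dx": 0, "spin": 0, "dy": 0, "dz": 0},
    {"jaw": 0.6, "dx": 0, "spin": 0, "dy": 0, "dz": 0},
  ],
)

```text
time: 19.75
eef_pos: [458.7, 103.3, 283.9]
tcp_rot: [0.696, -0.151, 0.686, 0.147]
force: [0.0, 0.5, 0.0]
grip_width: 50.9
```

```bash
python3 look.py w13
python3 - <<'E'
from h import *
c=load("w13.npz");s=monitor.read_state()
u,v=proj(c,[[461,101.5,12]])[0].round().astype(int);print(u,v)
for t in (165,180,190): 
    r=ring(c,u,v,32,t,12);print(t,r)
print(s["eef_pos"],rel(s,[*r[0],170]),(np.linalg.inv(tool(s))@[*r[0],6,1])[:3])
E
```

```text
19.75 [458.7  103.29 283.92] [0.01 0.53 0.03] 50.9
[[-4.12000e-01 -8.69000e-01 -2.75000e-01  3.93151e+02]
 [ 9.11000e-01 -3.95000e-01 -1.16000e-01  7.30020e+01]
 [-7.00000e-03 -2.99000e-01  9.54000e-01  2.53424e+02]]
283 211
165 (array([461.42050913, 101.28648994]), np.float64(16.133275023865444), np.float64(0.3000848867793219))
180 (array([461.36431965, 101.2966494 ]), np.float64(15.942963947978397), np.float64(0.2550037412771286))
190 (array([461.3171641 , 101.26070605]), np.float64(15.867000044967652), np.float64(0.2670837441976263))
[458.70111833 103.31889287 283.90872625] [11.39400774 -0.19777068  0.01587134] [277.9220541   -0.57570639  -1.82766561]
```

View pics/w13.png

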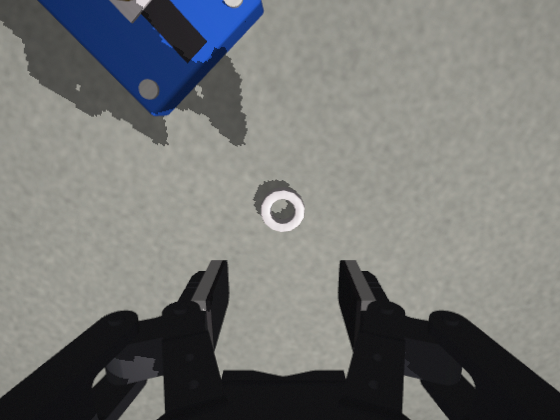

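Small ring at (283,211). I'll check the finger-tip extent from the earlier grasp image before descending.

Run:
```python
from h import *
for n in ("w5","w10","w13"):
    c=load(n+".npz");Tt=c["tool_from_camera"]
    vv,uu=np.mgrid[250:330,190:375];s=und(c,np.c_[uu.ravel(),vv.ravel()].astype(float));z=c["range_z"][250:330,190:375].ravel()
    Q=(Tt@np.stack([s[:,0]*z,-s[:,1]*z,-z,np.ones(len(z))])).T[:,:3]
    hw={"w5":28,"w10":22,"w13":25}[n]
    m=(abs(Q[:,1])>hw-1)&(abs(Q[:,1])<hw+14)&(abs(Q[:,2])<14)&(Q[:,0]<200)
    print(n,np.sort(Q[m][:,0])[-40::6].round(1))
```

```text
w5 [163.4 163.7 163.9 164.1 164.6 165.4 166.9]
w10 [165.1 165.4 165.6 165.7 166.  166.4 167.1]
w13 [167.4 167.5 167.9 168.2 168.6 168.8 169.3]
```

Call:
step_arm(
  motion=[
    {"jaw": 0.6, "dx": 2, "spin": 0, "dy": -0.06, "dz": -0.15},
    {"jaw": 0.6, "dx": 5, "spin": 0, "dy": -0.06, "dz": -0.18},
    {"jaw": 0.6, "dx": 8, "spin": 0, "dy": -0.06, "dz": -0.18},
    {"jaw": 0.6, "dx": 10, "spin": 0, "dy": -0.06, "dz": -0.18},
    {"jaw": 0.6, "dx": 11, "spin": 0, "dy": -0.06, "dz": -0.18},
    {"jaw": 0.6, "dx": 11, "spin": 0, "dy": -0.06, "dz": -0.18},
    {"jaw": 0.2, "dx": 11, "spin": 0, "dy": -0.06, "dz": -0.18},
    {"jaw": 0.2, "dx": 11, "spin": 0, "dy": -0.06, "dz": -0.18},
    {"jaw": 0.2, "dx": 11, "spin": 0, "dy": -0.06, "dz": -0.18},
    {"jaw": 0.2, "dx": 11, "spin": 0, "dy": -0.06, "dz": -0.18},
  ],
)

```text
time: 20.8
eef_pos: [459.3, 102.0, 175.0]
tcp_rot: [0.697, -0.151, 0.686, 0.147]
force: [-0.9, 0.3, 5.3]
grip_width: 31.3
```

```bash
python3 look.py w14
python3 - <<'E'
from h import *
c=load("w14.npz");print(inhand(c))
s=monitor.read_state();print(rel(s,[671,-199,330]))
E
```

```text
20.8 [459.32 102.   175.02] [-0.86  0.31  5.35] 31.3
[[-4.12000e-01 -8.68000e-01 -2.77000e-01  3.93856e+02]
 [ 9.11000e-01 -3.95000e-01 -1.18000e-01  7.17270e+01]
 [-7.00000e-03 -3.01000e-01  9.54000e-01  1.44326e+02]]
(np.float64(162.00053175376274), [(array([ 0.04, -2.  ]), np.float64(9.48)), (array([-0.03, -1.98]), np.float64(16.26))])
[-15.08976084 -36.27371733   7.1270761 ]
```

View pics/w14.png

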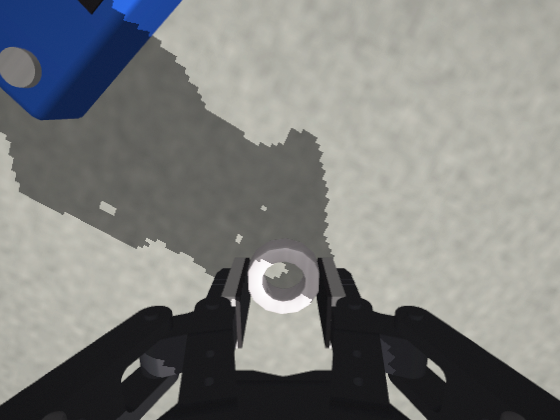

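Small ring gripped, bore at (284,282). Lift straight up, then over.

Call:
step_arm(
  motion=[
    {"jaw": 0.1, "dx": 0, "spin": 0, "dy": 0, "dz": 0},
    {"jaw": 0.1, "dx": -2, "spin": 0, "dy": 0, "dz": 0},
    {"jaw": 0.1, "dx": -5, "spin": 0, "dy": 0, "dz": 0},
    {"jaw": 0.1, "dx": -9, "spin": 0, "dy": 0, "dz": 1},
    {"jaw": 0.1, "dx": -13, "spin": 0, "dy": -1, "dz": 2},
    {"jaw": 0.1, "dx": -15, "spin": 0, "dy": -4, "dz": 3},
    {"jaw": 0.1, "dx": -15, "spin": 0, "dy": -8, "dz": 4},
    {"jaw": 0.1, "dx": -15, "spin": 0, "dy": -12, "dz": 5},
    {"jaw": 0.1, "dx": -15, "spin": 0, "dy": -16, "dz": 6},
    {"jaw": 0.1, "dx": -15, "spin": 0, "dy": -20, "dz": 7},
  ],
)

```text
time: 21.85
eef_pos: [603.4, -52.7, 327.5]
tcp_rot: [0.697, -0.15, 0.686, 0.147]
force: [0.7, 1.0, 0.2]
grip_width: 30.9
```

Run:
```python
from h import *
s=monitor.read_state();print(rel(s,[671,-199,325]),s["eef_pos"],s["grip_width"])
```

```text
[  0.38461383 -16.11566497   0.13173131] [603.43484993 -52.65623682 327.53915638] 30.930630872122446
```

Call:
step_arm(
  motion=[
    {"jaw": 0.1, "dx": 0.4, "spin": 0, "dy": -4, "dz": 0.1},
    {"jaw": 0.1, "dx": 0.4, "spin": 0, "dy": -8, "dz": 0.1},
    {"jaw": 0.1, "dx": 0.4, "spin": 0, "dy": -12, "dz": 0.1},
    {"jaw": 0.1, "dx": 0.4, "spin": 0, "dy": -15, "dz": 0.1},
    {"jaw": 0.1, "dx": 0.4, "spin": 0, "dy": -16.1, "dz": 0.1},
    {"jaw": 0.1, "dx": 0.4, "spin": 0, "dy": -16.1, "dz": 0.1},
    {"jaw": 0.1, "dx": 0.4, "spin": 0, "dy": -16.1, "dz": 0.1},
    {"jaw": 0.1, "dx": 0.4, "spin": 0, "dy": -16.1, "dz": 0.1},
    {"jaw": 0.1, "dx": 0.4, "spin": 0, "dy": -16.1, "dz": 0.1},
    {"jaw": 0.1, "dx": 0.4, "spin": 0, "dy": -16.1, "dz": 0.1},
  ],
)

```text
time: 22.85
eef_pos: [670.5, -198.0, 325.2]
tcp_rot: [0.697, -0.151, 0.685, 0.148]
force: [-0.4, 1.0, -0.6]
grip_width: 31.1
```

```bash
python3 look.py w15; python3 sp.py w15.npz
```

```text
22.85 [ 670.52 -197.99  325.22] [-0.38  0.98 -0.59] 31.1
[[-4.13000e-01 -8.68000e-01 -2.77000e-01  6.05090e+02]
 [ 9.11000e-01 -3.96000e-01 -1.18000e-01 -2.28341e+02]
 [-7.00000e-03 -3.01000e-01  9.54000e-01  2.94536e+02]]
top z 104.61640539806753 646 [ 607.01870193 -227.03545053  104.29522458] [ 606.95526236 -227.0630119   104.47725226]
layer 65.7260967469376 ((607.9237670898438, -226.93185424804688), 29.618425369262695)
layer 79.8076536609339 ((607.6891479492188, -226.83424377441406), 22.9967041015625)
(np.float64(162.13928092694835), [(array([-0.04, -1.85]), np.float64(9.53)), (array([-0.  , -1.98]), np.float64(16.24))])
[ 670.57183897 -198.15373978  325.17870527] tilt [ 0.0167 -0.0013 -0.9999] rel [22.012  0.168 -7.312] axis pt [220.12162437   1.67686937 -73.11971755]
```

View pics/w15.png

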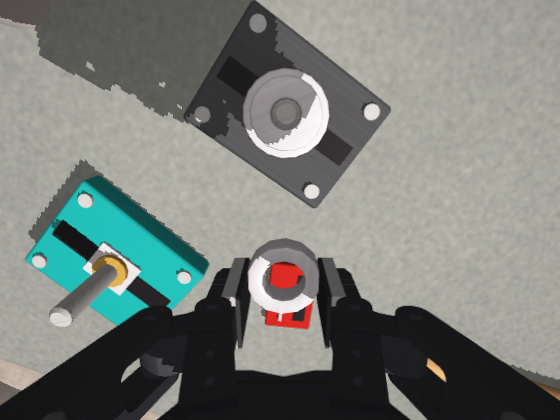

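Small ring held at (285,280), stack at (286,112).

Call:
step_arm(
  motion=[
    {"jaw": 0.1, "dx": 0, "spin": 0, "dy": 0.17, "dz": -2.5},
    {"jaw": 0.1, "dx": 0, "spin": 0, "dy": 0.17, "dz": -5},
    {"jaw": 0.1, "dx": 0, "spin": 0, "dy": 0.17, "dz": -7.12},
    {"jaw": 0.1, "dx": 1, "spin": 0, "dy": 0.17, "dz": -7.12},
    {"jaw": 0.1, "dx": 2, "spin": 0, "dy": 0.17, "dz": -7.12},
    {"jaw": 0.1, "dx": 3, "spin": 0, "dy": 0.17, "dz": -7.12},
    {"jaw": 0.1, "dx": 3.6, "spin": 0, "dy": 0.17, "dz": -7.12},
    {"jaw": 0.1, "dx": 3.6, "spin": 0, "dy": 0.17, "dz": -7.12},
    {"jaw": 0.1, "dx": 3.6, "spin": 0, "dy": 0.17, "dz": -7.12},
    {"jaw": 0.1, "dx": 3.6, "spin": 0, "dy": 0.17, "dz": -7.12},
  ],
)

```text
time: 23.9
eef_pos: [606.0, -225.9, 288.4]
tcp_rot: [0.697, -0.151, 0.685, 0.147]
force: [0.4, 0.0, -0.7]
grip_width: 31.1
```

```bash
python3 look.py w16
python3 - <<'E'
from h import *
c=load("w16.npz");s=monitor.read_state()
cv2.imwrite("pics/c16.png",cv2.resize(c["color"][215:365,200:370],None,fx=4,fy=4,interpolation=cv2.INTER_CUBIC))
print((np.linalg.inv(tool(s))@[606.98,-227.05,104,1])[:3],inhand(c))
E
```

```text
23.9 [ 606.01 -225.94  288.44] [ 0.43  0.03 -0.74] 31.1
[[-4.13000e-01 -8.67000e-01 -2.78000e-01  5.40613e+02]
 [ 9.11000e-01 -3.96000e-01 -1.18000e-01 -2.56309e+02]
 [-8.00000e-03 -3.02000e-01  9.53000e-01  2.57706e+02]]
[ 1.84539100e+02  1.70075333e-01 -2.33041724e+00] (np.float64(162.12229998293162), [(array([-0.1 , -1.87]), np.float64(9.51)), (array([-0.06, -1.94]), np.float64(16.27))])
```

View pics/c16.png

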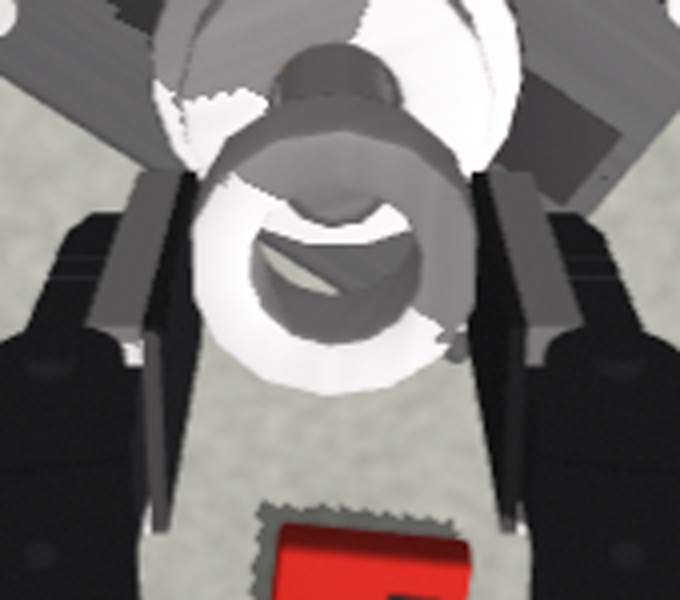

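Aligned within about 0.5 mm; threading.

Call:
step_arm(
  motion=[
    {"jaw": 0.1, "dx": 0.6, "spin": 0, "dy": 0.02, "dz": -0.05},
    {"jaw": 0.1, "dx": 0.8, "spin": 0, "dy": 0.02, "dz": -0.05},
    {"jaw": 0.1, "dx": 1.0, "spin": 0, "dy": 0.02, "dz": -0.05},
    {"jaw": 0.1, "dx": 1.2, "spin": 0, "dy": 0.02, "dz": -0.05},
    {"jaw": 0.1, "dx": 1.4, "spin": 0, "dy": 0.02, "dz": -0.06},
    {"jaw": 0.1, "dx": 1.6, "spin": 0, "dy": 0.02, "dz": -0.06},
    {"jaw": 0.1, "dx": 1.8, "spin": 0, "dy": 0.02, "dz": -0.07},
    {"jaw": 0.1, "dx": 2.0, "spin": 0, "dy": 0.02, "dz": -0.07},
    {"jaw": 0.1, "dx": 2.0, "spin": 0, "dy": 0.02, "dz": -0.07},
    {"jaw": 0.1, "dx": 2.0, "spin": 0, "dy": 0.02, "dz": -0.07},
  ],
)

```text
time: 24.95
eef_pos: [605.6, -226.1, 268.5]
tcp_rot: [0.697, -0.151, 0.685, 0.147]
force: [0.1, -0.6, 0.8]
grip_width: 31.4
```

Call:
step_arm(
  motion=[
    {"jaw": 0.1, "dx": 0.3, "spin": 0, "dy": 0, "dz": 0},
    {"jaw": 0.1, "dx": 0.6, "spin": 0, "dy": 0, "dz": -0.01},
    {"jaw": 0.1, "dx": 0.9, "spin": 0, "dy": 0, "dz": -0.02},
    {"jaw": 0.1, "dx": 1.2, "spin": 0, "dy": 0, "dz": -0.02},
    {"jaw": 0.1, "dx": 1.2, "spin": 0, "dy": 0, "dz": -0.02},
    {"jaw": 0.1, "dx": 1.2, "spin": 0, "dy": 0, "dz": -0.02},
    {"jaw": 0.1, "dx": 1.2, "spin": 0, "dy": 0, "dz": -0.02},
    {"jaw": 0.45, "dx": 1.2, "spin": 0, "dy": 0, "dz": -0.02},
    {"jaw": 0.55, "dx": 1.2, "spin": 0, "dy": 0, "dz": -0.02},
    {"jaw": 0.55, "dx": 1.2, "spin": 0, "dy": 0, "dz": -0.02},
  ],
)

```text
time: 25.95
eef_pos: [605.6, -226.2, 256.7]
tcp_rot: [0.697, -0.151, 0.685, 0.147]
force: [0.2, -0.1, -0.1]
grip_width: 46.9
```

Call:
step_arm(
  motion=[
    {"jaw": 0.55, "dx": 0, "spin": 0, "dy": 0, "dz": 0},
    {"jaw": 0.55, "dx": 0, "spin": 0, "dy": 0, "dz": 0},
    {"jaw": 0.55, "dx": -2, "spin": 0, "dy": 0, "dz": 0},
    {"jaw": 0.55, "dx": -4, "spin": 0, "dy": 0, "dz": 0},
    {"jaw": 0.55, "dx": -6, "spin": 0, "dy": 0, "dz": 0},
    {"jaw": 0.4, "dx": -7, "spin": 0, "dy": 0, "dz": 2},
    {"jaw": 0.3, "dx": -7, "spin": 0, "dy": 0, "dz": 5},
    {"jaw": 0.25, "dx": -7, "spin": 0, "dy": 0, "dz": 7},
    {"jaw": 0.25, "dx": -7, "spin": 0, "dy": 0, "dz": 7},
    {"jaw": 0.25, "dx": -7, "spin": 0, "dy": 0, "dz": 7},
  ],
)

```text
time: 26.95
eef_pos: [668.1, -197.0, 327.2]
tcp_rot: [0.697, -0.151, 0.685, 0.148]
force: [0.3, 0.1, 0.1]
grip_width: 21.5
```

```bash
python3 look.py w17
cat > st.py <<'E'
from h import *
import sys
c=load(sys.argv[1])
u0,v0=proj(c,[[607,-227,80]])[0].astype(int)
vv,uu=np.mgrid[max(v0-90,0):v0+90,u0-90:u0+90];P=pts(c,np.c_[uu.ravel(),vv.ravel()])
P=P[np.hypot(P[:,0]-607,P[:,1]+227)<31]
h,b=np.histogram(P[:,2],bins=np.arange(20,112,1));print([(int(b[i]),int(h[i])) for i in np.nonzero(h>60)[0]])
s=monitor.read_state();q=(np.linalg.inv(tool(s))@[607,-227.05,92,1])[:3];print(s["eef_pos"],q,tool(s)[:3,0])
E
python3 st.py w17.npz
```

```text
26.95 [ 668.07 -197.    327.18] [0.31 0.12 0.06] 21.5
[[-4.13000e-01 -8.67000e-01 -2.77000e-01  6.02649e+02]
 [ 9.10000e-01 -3.96000e-01 -1.18000e-01 -2.27385e+02]
 [-7.00000e-03 -3.01000e-01  9.54000e-01  2.96497e+02]]
[(63, 75), (64, 273), (65, 831), (66, 588), (67, 77), (78, 233), (79, 745), (80, 584), (81, 80), (90, 281), (91, 801), (92, 567), (102, 61), (103, 120), (104, 223), (105, 201)]
[ 667.69187689 -197.32102874  327.36485903] [ 2.34356991e+02 -1.00738689e-01 -7.09980512e+01] [ 0.01677078 -0.00145761 -0.9998583 ]
```

View pics/w17.png

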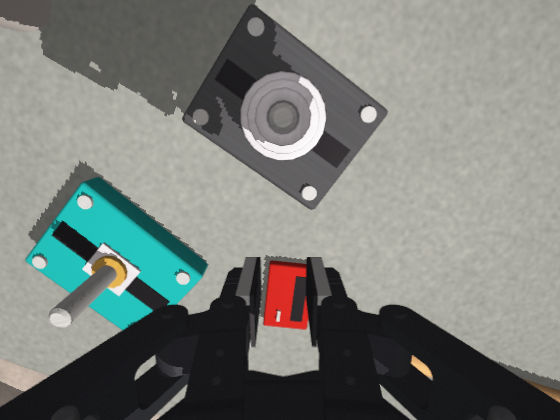

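All three rings are seated and concentric at (283,117); top faces read 66, 80 and 92 mm, so about 13.5 mm is left to press. I'll press with the tips straddling the spindle, jaw 0.25.

Call:
step_arm(
  motion=[
    {"jaw": 0.25, "dx": 0, "spin": 0, "dy": 0, "dz": -2.5},
    {"jaw": 0.25, "dx": 0, "spin": 0, "dy": 0, "dz": -5},
    {"jaw": 0.25, "dx": 0, "spin": 0, "dy": 0, "dz": -7.1},
    {"jaw": 0.25, "dx": 1, "spin": 0, "dy": 0, "dz": -7.1},
    {"jaw": 0.25, "dx": 2, "spin": 0, "dy": 0, "dz": -7.1},
    {"jaw": 0.25, "dx": 3, "spin": 0, "dy": 0, "dz": -7.1},
    {"jaw": 0.25, "dx": 3.5, "spin": 0, "dy": 0, "dz": -7.1},
    {"jaw": 0.25, "dx": 3.5, "spin": 0, "dy": 0, "dz": -7.1},
    {"jaw": 0.25, "dx": 3.5, "spin": 0, "dy": 0, "dz": -7.1},
    {"jaw": 0.25, "dx": 3.5, "spin": 0, "dy": 0, "dz": -7.1},
  ],
)

```text
time: 28.0
eef_pos: [604.0, -226.5, 291.7]
tcp_rot: [0.697, -0.151, 0.685, 0.147]
force: [-0.1, -0.2, -0.4]
grip_width: 21.1
```

```bash
python3 look.py w18
python3 - <<'E'
from h import *
c=load("w18.npz");s=monitor.read_state()
cv2.imwrite("pics/c18.png",cv2.resize(c["color"][205:355,200:370],None,fx=4,fy=4,interpolation=cv2.INTER_CUBIC))
print((np.linalg.inv(tool(s))@[606.98,-227.05,104,1])[:3])
E
```

```text
28.0 [ 604.   -226.53  291.65] [-0.15 -0.17 -0.4 ] 21.1
[[-4.13000e-01 -8.67000e-01 -2.78000e-01  5.38610e+02]
 [ 9.10000e-01 -3.96000e-01 -1.18000e-01 -2.56924e+02]
 [-8.00000e-03 -3.01000e-01  9.53000e-01  2.60930e+02]]
[ 1.87760072e+02 -3.16480476e-02 -3.06794869e-01]
```

View pics/c18.png

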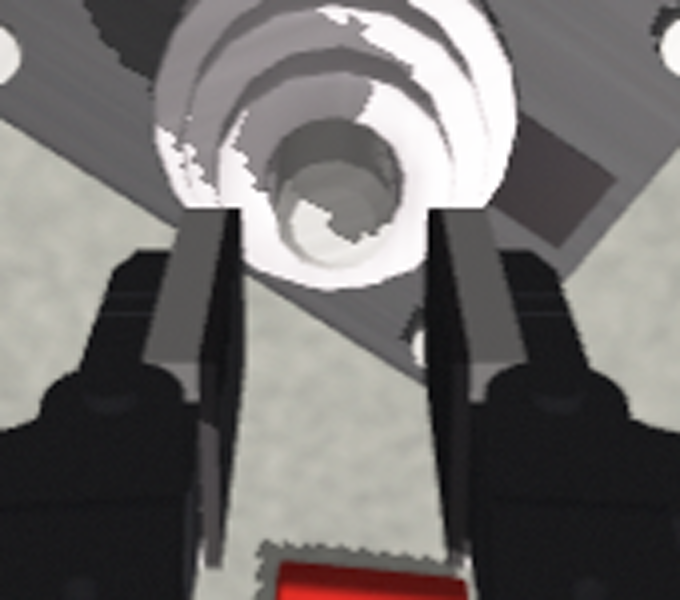

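Call:
step_arm(
  motion=[
    {"jaw": 0.25, "dx": 0.5, "spin": 0, "dy": 0, "dz": 0},
    {"jaw": 0.25, "dx": 1.0, "spin": 0, "dy": 0, "dz": -0.01},
    {"jaw": 0.25, "dx": 1.5, "spin": 0, "dy": 0, "dz": -0.02},
    {"jaw": 0.25, "dx": 1.9, "spin": 0, "dy": 0, "dz": -0.03},
    {"jaw": 0.25, "dx": 2.2, "spin": 0, "dy": 0, "dz": -0.03},
    {"jaw": 0.25, "dx": 2.5, "spin": 0, "dy": 0, "dz": -0.04},
    {"jaw": 0.25, "dx": 2.7, "spin": 0, "dy": 0, "dz": -0.04},
    {"jaw": 0.25, "dx": 2.9, "spin": 0, "dy": 0, "dz": -0.04},
    {"jaw": 0.25, "dx": 3.1, "spin": 0, "dy": 0, "dz": -0.04},
    {"jaw": 0.25, "dx": 3.2, "spin": 0, "dy": 0, "dz": -0.04},
  ],
)

```text
time: 29.05
eef_pos: [604.1, -226.7, 261.0]
tcp_rot: [0.697, -0.152, 0.685, 0.147]
force: [-2.7, 1.5, 5.7]
grip_width: 21.4
```

Call:
step_arm(
  motion=[
    {"jaw": 0.25, "dx": 0.2, "spin": 0, "dy": 0, "dz": 0},
    {"jaw": 0.25, "dx": 0.3, "spin": 0, "dy": 0, "dz": 0},
    {"jaw": 0.25, "dx": 0.4, "spin": 0, "dy": 0, "dz": 0},
    {"jaw": 0.25, "dx": 0.5, "spin": 0, "dy": 0, "dz": 0},
    {"jaw": 0.25, "dx": 0.6, "spin": 0, "dy": 0, "dz": 0},
    {"jaw": 0.25, "dx": 0.6, "spin": 0, "dy": 0, "dz": 0},
    {"jaw": 0.25, "dx": 0.7, "spin": 0, "dy": 0, "dz": -0.01},
    {"jaw": 0.25, "dx": 0.7, "spin": 0, "dy": 0, "dz": -0.01},
    {"jaw": 0.25, "dx": 0.8, "spin": 0, "dy": 0, "dz": -0.01},
    {"jaw": 0.25, "dx": 0.8, "spin": 0, "dy": 0, "dz": -0.01},
  ],
)

```text
time: 30.05
eef_pos: [604.1, -226.7, 254.2]
tcp_rot: [0.697, -0.152, 0.685, 0.147]
force: [-2.6, 1.2, 5.1]
grip_width: 21.3
```

Call:
step_arm(
  motion=[
    {"jaw": 0.25, "dx": 0.2, "spin": 0, "dy": 0, "dz": 0},
    {"jaw": 0.25, "dx": 0.3, "spin": 0, "dy": 0, "dz": 0},
    {"jaw": 0.25, "dx": 0.4, "spin": 0, "dy": 0, "dz": 0},
    {"jaw": 0.25, "dx": 0.5, "spin": 0, "dy": 0, "dz": 0},
    {"jaw": 0.25, "dx": 0.6, "spin": 0, "dy": 0, "dz": 0},
    {"jaw": 0.25, "dx": 0.7, "spin": 0, "dy": 0, "dz": -0.01},
    {"jaw": 0.25, "dx": 0.75, "spin": 0, "dy": 0, "dz": -0.01},
    {"jaw": 0.25, "dx": 0.8, "spin": 0, "dy": 0, "dz": -0.01},
    {"jaw": 0.25, "dx": 0.8, "spin": 0, "dy": 0, "dz": -0.01},
    {"jaw": 0.25, "dx": 0.8, "spin": 0, "dy": 0, "dz": -0.01},
  ],
)

```text
time: 31.05
eef_pos: [604.2, -226.5, 251.4]
tcp_rot: [0.698, -0.153, 0.684, 0.147]
force: [-7.6, 4.1, 19.9]
grip_width: 21.2
```

```bash
python3 look.py w19; python3 st.py w19.npz
```

```text
31.05 [ 604.2  -226.54  251.36] [-7.58  4.11 19.92] 21.2
[[-4.16000e-01 -8.65000e-01 -2.80000e-01  5.38966e+02]
 [ 9.09000e-01 -3.99000e-01 -1.17000e-01 -2.57169e+02]
 [-1.10000e-02 -3.03000e-01  9.53000e-01  2.20523e+02]]
[(28, 306), (29, 488), (30, 135), (50, 105), (51, 240), (52, 797), (53, 757), (54, 114), (64, 72), (65, 186), (66, 623), (67, 581), (68, 103), (74, 65), (75, 64), (76, 95), (77, 177), (78, 535), (79, 425), (80, 79), (83, 66), (84, 74), (85, 81), (86, 96), (87, 88), (88, 113), (89, 99), (90, 119), (91, 102), (92, 127), (93, 122), (94, 114), (95, 131), (96, 125), (97, 105), (98, 145), (99, 125), (100, 149), (101, 138), (102, 210), (103, 293), (104, 447), (105, 450), (106, 146), (107, 100), (108, 109), (109, 79), (110, 84)]
[ 604.17591366 -226.53408723  251.33660148] [159.36197632   0.23925728  -0.31218693] [ 0.02012625 -0.00378951 -0.99979026]
```

View pics/w19.png

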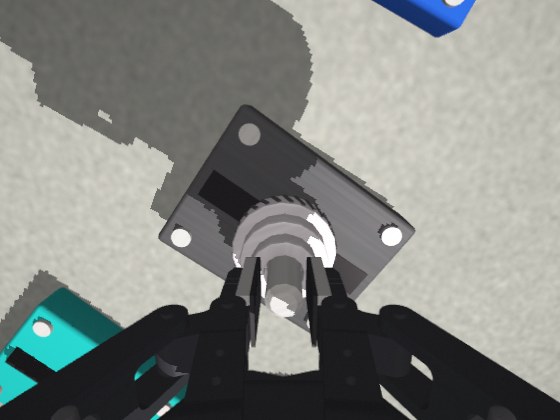

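The image shows tops at 52.9, 66.9 and 78.7 mm with the block top reading 29.2 (true 28). The seat is home, with a 20 N hard stop. Backing straight off.

Call:
step_arm(
  motion=[
    {"jaw": 0.25, "dx": -0.4, "spin": 0, "dy": 0, "dz": 0},
    {"jaw": 0.25, "dx": -1, "spin": 0, "dy": 0, "dz": 0},
    {"jaw": 0.25, "dx": -2, "spin": 0, "dy": 0, "dz": 0.02},
    {"jaw": 0.25, "dx": -3, "spin": 0, "dy": 0, "dz": 0.03},
    {"jaw": 0.25, "dx": -4, "spin": 0, "dy": 0, "dz": 0.04},
    {"jaw": 0.25, "dx": -6, "spin": 0, "dy": 0, "dz": 0.06},
    {"jaw": 0.25, "dx": -8, "spin": 0, "dy": 0, "dz": 0.1},
    {"jaw": 0.25, "dx": -8, "spin": 0, "dy": 0, "dz": 3},
    {"jaw": 0.25, "dx": -8, "spin": 0, "dy": 0, "dz": 6},
    {"jaw": 0.25, "dx": -8, "spin": 0, "dy": 0, "dz": 7},
  ],
)

```text
time: 32.1
eef_pos: [668.0, -196.2, 332.9]
tcp_rot: [0.698, -0.154, 0.684, 0.148]
force: [-0.0, 0.1, -0.3]
grip_width: 21.3
```

```bash
python3 look.py w20; python3 st.py w20.npz
python3 - <<'E'
from h import *
c=load("w20.npz")
u0,v0=proj(c,[[607,-227,80]])[0].astype(int)
vv,uu=np.mgrid[max(v0-90,0):v0+90,u0-90:u0+90];P=pts(c,np.c_[uu.ravel(),vv.ravel()])
P=P[np.hypot(P[:,0]-607,P[:,1]+227)<32]
for lo,hi in ((48,58),(62,71),(74,84),(99,110)):
    q=P[(P[:,2]>lo)&(P[:,2]<hi)];A=np.c_[q[:,:2],np.ones(len(q))];x=np.linalg.lstsq(A,q[:,2],rcond=None)[0]
    print(np.median(q[:,2]),cv2.minEnclosingCircle(q[:,:2].astype(np.float32)),"slopes",x[:2])
E
```

```text
32.1 [ 668.04 -196.16  332.88] [-0.05  0.06 -0.3 ] 21.3
[[-4.17000e-01 -8.64000e-01 -2.81000e-01  6.02897e+02]
 [ 9.09000e-01 -4.00000e-01 -1.17000e-01 -2.26874e+02]
 [-1.20000e-02 -3.04000e-01  9.53000e-01  3.01955e+02]]
[(50, 67), (51, 232), (52, 666), (53, 600), (54, 76), (65, 158), (66, 655), (67, 530), (68, 82), (77, 186), (78, 654), (79, 528), (80, 86), (103, 128), (104, 189), (105, 199)]
[ 668.35324593 -195.90851037  332.35767465] [239.12186682   0.27794554 -72.98274096] [ 0.02127009 -0.00403035 -0.99976564]
52.80212599058797 ((607.8563842773438, -226.74412536621094), 29.692655563354492) slopes [0.00251086 0.00146597]
66.88422729984613 ((607.401123046875, -226.96298217773438), 23.064619064331055) slopes [-2.27238066e-06  1.24430068e-03]
78.82790421841699 ((607.4806518554688, -227.0059814453125), 17.03143882751465) slopes [0.00308818 0.00269174]
104.6446128948224 ((607.1143798828125, -226.96633911132812), 7.899754524230957) slopes [0.01029675 0.01455561]
```

View pics/w20.png

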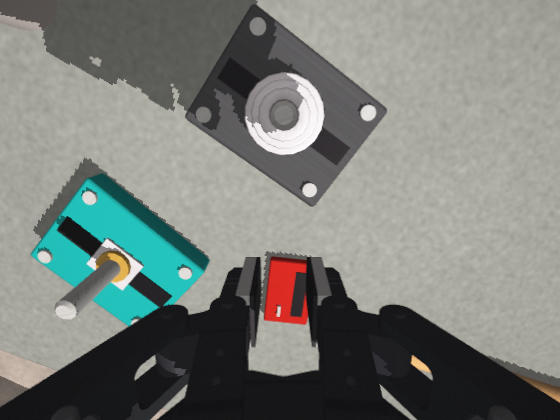

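The stack is home, flat and concentric at (285,113). Bystanders are undisturbed and the gripper is clear.

```bash
python3 -c "
from workcell import ticket
print(ticket.job_done())"
```

```text
the job is handed in; nothing more can be done
None
```

I threaded the wide, middle and small rings in that order onto the spindle of the dark steel fixture, pressed the stack home and handed the job in at about 32 s.

- **Spindle position:** I found it by looking, not by feeling from both sides. The wrist camera puts it at about (607, -227) mm.
- **Pressing:** I used the finger tips on either side of the spindle. The stack slid at about 5–6 N and met a hard stop at about 20 N, the highest force I read.
- **Last check, heights:** the ring tops read 52.8, 66.9 and 78.8 mm, against 52, 66 and 78 mm when home. The camera reads 0.6 to 1.2 mm high on the spindle top and block.
- **Last check, alignment:** the ring axes were within 0.6 mm of one another and the faces tilted less than 0.005 rad. The gripper was clear.
- **Bystanders:** nothing I did touched the hammer, glue bottle or panel. I saw no sign that they moved, but I did not take a final picture of the hammer and glue.
- **Disagreements:** the gripper width read about 2.5 mm under the true ring diameters. The tool had drifted to about 0.02 rad of tilt by the end, which I allowed for in the later moves.

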